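# Ready the spirometer for a patient

### The job

Get the handheld spirometer ready for an adult patient: push the larger of the two mouthpieces from the steel tray, wide end first, fully home onto the round port on top of the spirometer while it stands in its charging cradle. Then take hold of the spirometer itself, not the mouthpiece, draw it out of the cradle and turn it so that it lies level with its screen facing up, the mouthpiece still fully on. Finish while holding it still like that in the gripper, at least 20 cm above the desk and touching nothing else; do not disturb the other things on the desk.

Things in the scene. Friction and masses are not known exactly. Their poses are not given: they have to be found in the camera images.
- meter_mid (a point): middle of the spirometer's handle (whole device loose, about 160 g, white plastic): a bar with flat faces, 28 (own x) x 44 (y) x 135 mm (z). Own z points to the port end (up at the start), own -x out of the face with the dark screen. A flow tube 36 mm across runs along its back, its axis 30 mm behind the middle. It stands loosely upright in the cradle, its foot 45 mm deep in the pocket, and is drawn straight up
- meter_seat (a point): point on the flow tube's axis, 30 mm (own x) and 88.5 mm (own z) from meter_mid, on the grey collar (34 mm across) at the flow tube's top, where the mouthpiece's wide end comes to rest; same axes. From here the port, a rigid spigot 26 mm across, rises 28 mm; its last 4 mm taper to 21 mm
- cradle: charging cradle, grey plastic, fixed: foot plate 122 x 100 x 12 mm, on it an upright pocket 32 x 48 mm inside (2 mm play each side of the spirometer's handle), 45 mm deep, and behind it (own +x) a ledge under the flow tube; its top is 57 mm above the desk. Origin: desk level under the middle of the pocket; z up, -x the side that the screen faces at the start
- mouthpiece_mid (a point): middle of the larger mouthpiece (loose, white rigid plastic tube, 15 g, 58 mm tall), half-way along its axis; own z to the narrow lip end. Stands on its wide end on the tray. Wide part: 33 mm outside, bore 28.4 mm, 34 mm tall; it narrows over 6 mm to the lip tube, 29 mm outside, the last 18 mm. Fully home, its middle is 29 mm beyond meter_seat
- mouthpiece_foot (a point): centre of the wide, open end face of the larger mouthpiece (29 mm below its middle); same axes. No catch holds the mouthpiece on the port, only gravity and friction: it slides off if the port points well below level or is jerked
- small_mouthpiece_mid (a point): middle of the smaller mouthpiece (loose, same white plastic, 42 mm tall, 24 mm across the wide end), which does not fit this port; stands on the tray, to be left alone
- tray: steel instrument tray, fixed, 150 x 200 mm (its x, y), rim 16 mm high, inner floor 3 mm above the desk; the two mouthpieces stand on it about 100 mm apart, either way round. Origin: centre of its underside
- bottle_a_mid (a point): middle of a white pill bottle, 46 mm across, 82 mm tall, beyond the cradle; leave alone
- bottle_b_mid (a point): middle of a white pill bottle, 42 mm across, 70 mm tall, beyond the cradle; leave alone
- bottle_c_mid (a point): middle of a white pill bottle, 40 mm across, 66 mm tall, to the right of the cradle; leave alone
- carton_mid (a point): middle of a flat medicine carton, 50 x 90 x 22 mm, lying between the robot and the cradle; leave alone
- canister_mid (a point): middle of a lidded steel canister, 88 mm across, 118 mm tall with its knob (middle given 53 mm above the desk), beyond the tray; leave alone
- oximeter_mid (a point): middle of a finger-clip pulse oximeter, 34 x 58 x 30 mm, lying near the robot; leave alone
- case: open aluminium doctor's case, fixed, 320 x 190 x 130 mm, long side along x, at the right edge of the desk, its lid stood open on the outer side up to 310 mm; origin: centre of its underside; keep clear
Mind the look-alikes: they are no part of the job. Of the things shaped like the tray, the steel one is meant.

How it is judged:
By the outcome, as a careful person would: the job done as asked, in the order asked, and still so for the second after the job is handed in, while the arm keeps its last pose, push and grip.
It also fails if it takes over 64 s, if anything falls off the work surface, if the arm or the gripper's body presses on something with over 40 N, if the wrist force passes 120 N, or if a joint passes its speed limit or range.

### The arm

A 7-joint arm with a two-finger parallel gripper is mounted at the origin on the work surface. World frame = base frame: x ahead of the robot, y to its left, z up, the work surface at z = 0. Lengths are in m, angles in rad, forces in N, time in s.
With the tool pointing down it reaches from about 0.425 to 0.925 m from the base axis. Payload 6.8 kg.
Tool frame: the origin (TCP) lies midway between the tips of the shut fingers; the grasp point (between the pads) lies 19 mm behind it; z points along the fingers, x is the direction in which the jaws open and shut, and the axes are right-handed (so a half turn about z gives the same grasp; the last joint's range is limited). The gripper opens to 85 mm and grips with 20 to 120 N. Pads are 22 mm wide; open, the fingers measure 114 mm over their backs; the gripper's body (76 mm by 85 mm) begins 54 mm behind the grasp point. The pads swing forward as they close: fully open they stand 13 mm farther back than shut.
Start: joints at [-0.108, 0.477, 0.022, 1.555, -0.011, 1.109, -0.083], TCP at [0.675, 0, 0.231] pointing down, gripper open.
Joint ranges: [-2.96, 2.96], [-0.34, 2.1], [-1.41, 1.46], [0.24, 2.44], [-1.37, 4.51], [0.17, 1.92], [-2.96, 2.96]. Speed limits (rad/s): [2.39, 2.39, 3.14, 3.14, 3.14, 3.14, 3.14].

### API

Orientations are given as a unit quaternion [w, x, y, z].
In Python, from station import bot gives the robot as it stands.
- The arm moves only by the tool step_arm, never from a script. Its argument "increments" is a list of rows, each a list of 7 numbers: the shift along the tool's x, y, z in cm, then the turn, a rotation vector about the tool's x, y, z in degrees, then the closure, from 0 (fully open) to 1 (shut). A call has 1 to 20 rows; each row shifts and turns the commanded pose from where the row before left it, along the tool's axes as they then stand; what a row does not reach is not made up. A row lasts 1/10 s, in which the tool goes at most 50 mm and 8.59 degrees, less where a joint would pass 70% of its speed; a pose out of reach is approached as far as the arm can. A call is refused whole if a number of a shift passes 5 or a number of a turn 8.59, either way. A call with a gripper value outside its range is refused whole. The fingers move at their own pace and stop on an object; "squeeze" is the grip in N (left out, the last holds). Time passes only in rows, so rows that do not move let the fingers close. It gives the time, the measured TCP pose, the force and the opening at its end, in the units of the state.
- bot.get_obs(): the state, without advancing time (a new reading comes with each control period).
- bot.read_camera(name): name is "scene" or "side" or "wrist"; returns a dict with "pixels" (384x512x3 uint8, red, green, blue), "vertical_fov" (degrees; the focal length in pixels is half the picture's height over the tangent of half this angle, whatever the lens; pixels are square), "cx", "cy" (the principal point, pixels), "k1" (the pictures are not rectified: a ray, as slopes to the right and down, at radius r is drawn at 1 + k1 r^2 times it, then the intrinsics apply), "camera_from_world" (4x4, takes a point from world to camera coordinates). Camera axes: x right, y down, z forward; pixel columns grow to the right and rows downward; lengths in m; the calibration is good to about 2 mm. A picture is of the moment at which its call begins. There is no depth.
- bot.hand_in(): hands the job in, once; it reports no verdict.
Trained networks look in a picture, given as the dict that the camera call returned (one of the last four; its "shot" number tells which), for a name from the list of things; names that differ only in an ending like _2 or _b are one class to them, and where a whole thing is asked for, a point or a joint stands for the part that bears it (a point fixed in the world has none). Each returns a list of dicts, best first, with "score" (0 to 1); they miss things now and then, are a little off and sometimes report something else, mostly with a low value. They report only what shows in the picture. A call takes as long as a camera call. They do not tell look-alikes from the thing itself.
- bot.find_in(picture, query): "point" ([column, row] in pixels, amid what is visible of it).
- bot.cut_out(picture, query): "pixels" (384x512 bool, what is visible of it) and "point" ([column, row] in pixels, amid what is visible of it).
- bot.pinpoint(picture, query): "point" ([column, row] in pixels: a listed point, or the origin of a listed thing).
The state is a dict: "t": time; "q": joint angles; "joint_vel": joint speeds; "joint_torque": joint torques, N m; "eef_pos": TCP position; "tool_rot": TCP orientation; "contact_force": force on the tool from outside, world axes, zero at the start; "torque": the same for the moment, N m; "gripper_width": opening from 0.0 (shut) to 1.0 (fully open).
Only numpy, scipy, OpenCV 4.12 (cv2) and the standard library are available. Lean on these libraries where they do the work, as an engineer would, in place of code of your own. Each camera call takes 0.05 s, during which the arm holds its last target.

## Working session

There is one attempt and no reset: what is moved stays moved. The work goes in short steps, Python scripts to look and compute and a tool call to move; the robot and the scene stay as the last step left them, time stands still between calls to the robot, and variables do not carry over. Pictures are saved under pics/ and viewed, and the job is handed in when it is done.

Besides the shell and the picture viewer there is one more tool, called after "Call:" by a JSON object that holds its "name" and its "arguments", one argument or row to a line. step_arm: Moves the arm, as the interface text tells. Its arguments: {"type":"object","properties":{"increments":{"type":"array"},"squeeze":{"type":"number"}},"required":["increments"]}

```bash
ls; mkdir -p pics; cat > h.py <<'E'
from station import bot
import numpy as np, cv2, pickle
def K(p):
    f=192/np.tan(np.radians(p["vertical_fov"])/2); return f
def ray(p,uv):
    f=K(p); d=np.array([(uv[0]-p["cx"])/f,(uv[1]-p["cy"])/f]); u=d.copy()
    for _ in range(30): u=d/(1+p["k1"]*(u@u))
    T=np.array(p["camera_from_world"]); R=T[:3,:3]; o=-R.T@T[:3,3]
    v=R.T@np.array([u[0],u[1],1]); return o,v/np.linalg.norm(v)
def proj(p,X):
    T=np.array(p["camera_from_world"]); c=T[:3,:3]@np.asarray(X,float)+T[:3,3]; u=c[:2]/c[2]; f=K(p)
    u=u*(1+p["k1"]*(u@u)); return np.array([p["cx"]+f*u[0],p["cy"]+f*u[1]])
def tri(obs):
    A=np.zeros((3,3));b=np.zeros(3)
    for p,uv in obs:
        o,v=ray(p,uv); M=np.eye(3)-np.outer(v,v); A+=M;b+=M@o
    X=np.linalg.solve(A,b); return X,[np.round(proj(p,X)-uv,1) for p,uv in obs]
def atz(p,uv,z):
    o,v=ray(p,uv); return o+v*(z-o[2])/v[2]
def save(p,n,s=1.5): cv2.imwrite(n,cv2.resize(p["pixels"][:,:,::-1],None,fx=s,fy=s,interpolation=cv2.INTER_CUBIC))
E
python3 - <<'E'
from h import *
P={n:bot.read_camera(n) for n in("scene","side","wrist")}
for n,p in P.items(): save(p,f"pics/{n}0.png"); print(n,p["vertical_fov"],p["k1"],p["cx"],p["cy"],np.round(ray(p,(256,192))[0],3),np.round(ray(p,(256,192))[1],2),p["shot"])
pickle.dump(P,open("P0.pkl","wb"))
for q in ["meter_mid","meter_seat","cradle","mouthpiece_mid","mouthpiece_foot","small_mouthpiece_mid","tray","bottle_a_mid","bottle_c_mid","carton_mid","canister_mid","oximeter_mid","case"]:
    for n,p in P.items():
        print(q,n,[(np.round(d["point"]).tolist(),round(d["score"],2)) for d in bot.pinpoint(p,q)][:4])
print(bot.get_obs())
E
```

```text
pics
scene 42.863818800308835 -0.10255951104365302 251.80256421136374 189.82691706518824 [ 1.611 -0.66   0.98 ] [-0.74  0.37 -0.56] 1
side 55.98326744915201 -0.06801891352432918 254.58410679025104 194.82163004278212 [ 0.274 -1.129  0.89 ] [ 0.17  0.79 -0.59] 2
wrist 60.13835157804133 0.034034513790507766 250.09724695633207 193.55942531883133 [0.674 0.08  0.372] [ 0.02 -0.31 -0.95] 3
meter_mid scene [([233.0, 220.0], 0.75)]
meter_mid side [([267.0, 219.0], 0.7)]
meter_mid wrist []
meter_seat scene [([237.0, 201.0], 0.67)]
meter_seat side [([282.0, 196.0], 0.58)]
meter_seat wrist []
cradle scene [([229.0, 239.0], 0.95)]
cradle side [([269.0, 237.0], 0.59)]
cradle wrist [([142.0, 312.0], 0.7)]
mouthpiece_mid scene [([350.0, 206.0], 0.6)]
mouthpiece_mid side [([259.0, 168.0], 0.49)]
mouthpiece_mid wrist []
mouthpiece_foot scene [([349.0, 211.0], 0.44)]
mouthpiece_foot side [([260.0, 170.0], 0.51), ([305.0, 227.0], 0.48)]
mouthpiece_foot wrist []
small_mouthpiece_mid scene [([372.0, 192.0], 0.56)]
small_mouthpiece_mid side [([308.0, 224.0], 0.72), ([249.0, 155.0], 0.51)]
small_mouthpiece_
[... 899 characters left out ...]
0.47699925,  0.02239458,  1.55540093, -0.011489  ,
        1.10929441, -0.08309905]), 'joint_vel': array([ 1.17291824e-03, -1.07435237e-03, -7.03971957e-04,  5.57945042e-05,
       -1.07265453e-03, -1.63089757e-03,  4.88249984e-04]), 'joint_torque': array([-2.07457970e-04, -5.96314716e+01,  1.60629641e+00, -2.81541342e+01,
        1.24723514e-02,  1.64960329e-03,  4.15219262e-06]), 'eef_pos': array([6.75017943e-01, 9.35325784e-06, 2.31307916e-01]), 'tool_rot': array([-4.16670470e-06,  1.00000000e+00, -3.47988769e-06,  1.30135714e-05]), 'contact_force': array([ 0.15723548, -0.13312941,  0.33206176]), 'torque': array([-0.03098431,  0.0459271 ,  0.0002362 ]), 'gripper_width': 1.000674399019518}
```

View pics/scene0.png

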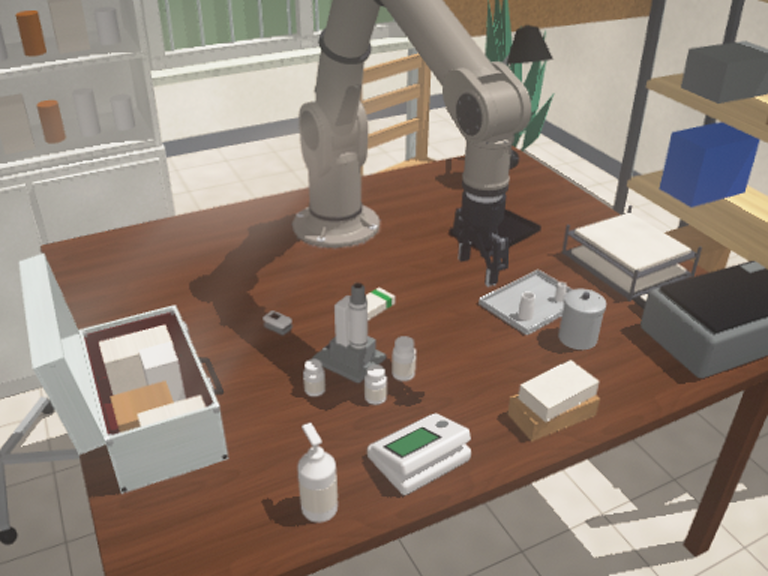

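View pics/side0.png

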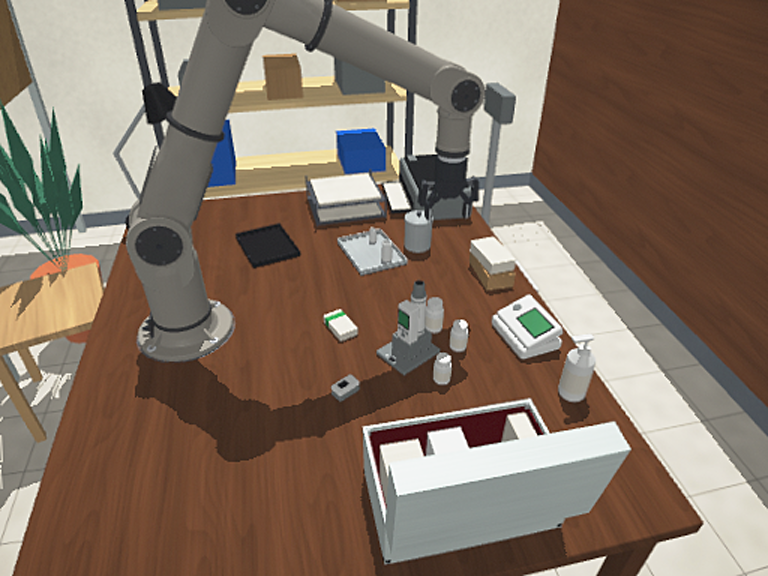

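View pics/wrist0.png

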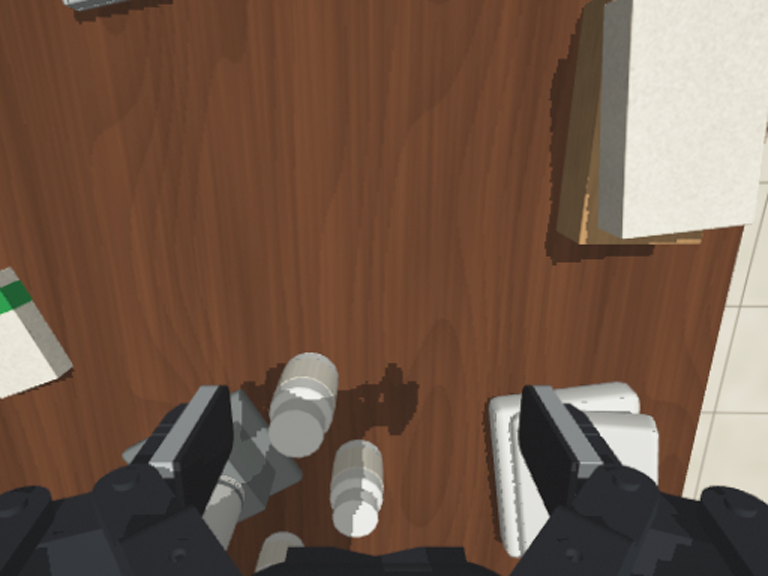

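```bash
python3 - <<'E'
import pickle
from h import *
P=pickle.load(open("P0.pkl","rb"))
s,d,w=P["scene"],P["side"],P["wrist"]
for n,a,b in [("mid",(233,220),(267,219)),("seat",(237,201),(282,196)),("cradle",(229,239),(269,237)),("mp",(350,206),(259,168)),("mpfoot",(349,211),(260,170)),("sm",(372,192),(249,155)),("tray",(353,201),(246,167)),("can",(384,211),(279,155)),("carton",(248,200),(226,216)),("botc",(209,248),(296,245)),("botA",(269,237),(290,209)),("oxi",(187,215),(227,260))]:
    X,r=tri([(s,np.array(a,float)),(d,np.array(b,float))]); print(n,np.round(X,3),r)
E
```

```text
mid [ 0.518 -0.186  0.066] [array([ 0.5, -0.9]), array([0.4, 0.8])]
seat [ 0.564 -0.194  0.167] [array([ 0.2, -0.3]), array([0.1, 0.3])]
cradle [ 0.522 -0.204 -0.003] [array([ 0.2, -0.3]), array([0.1, 0.3])]
mp [0.575 0.213 0.028] [array([ 0.1, -0.2]), array([0.1, 0.1])]
mpfoot [0.58  0.208 0.015] [array([ 0.5, -1.1]), array([0.3, 0.8])]
sm [0.55  0.321 0.036] [array([ 0. , -0.1]), array([0. , 0.1])]
tray [0.526 0.265 0.004] [array([ 0.4, -0.9]), array([0.3, 0.7])]
can [0.679 0.265 0.056] [array([-0.3,  0.7]), array([-0.2, -0.5])]
carton [ 0.384 -0.074  0.016] [array([-0.2,  0.4]), array([-0.2, -0.4])]
botc [ 0.588 -0.299  0.042] [array([-0.8,  1.3]), array([-0.6, -1.2])]
botA [ 0.621 -0.118  0.046] [array([-0.2,  0.4]), array([-0.1, -0.3])]
oxi [ 0.356 -0.285  0.002] [array([-0.3,  0.6]), array([-0.3, -0.6])]
```

```bash
python3 - <<'E'
import pickle
from h import *
P=pickle.load(open("P0.pkl","rb"))
s,d=P["scene"]["pixels"],P["side"]["pixels"]
def c(a,x,y,w,h,f): return cv2.resize(a[y:y+h,x:x+w,::-1],(w*f,h*f),interpolation=cv2.INTER_NEAREST)
cv2.imwrite("pics/c1.png",np.hstack([c(s,325,180,60,45,6),c(d,225,145,60,45,6)]))
cv2.imwrite("pics/c2.png",np.hstack([c(s,205,180,60,75,6),c(d,245,180,60,75,6)]))
E
```

```text
(no output)
```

View pics/c1.png

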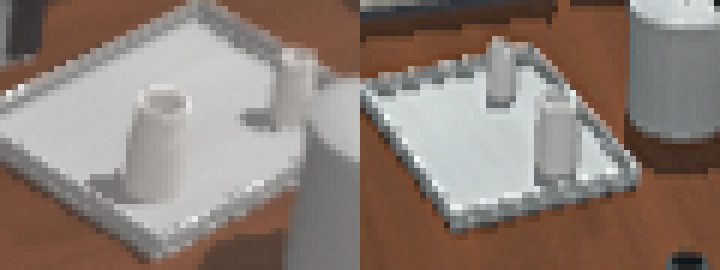

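View pics/c2.png

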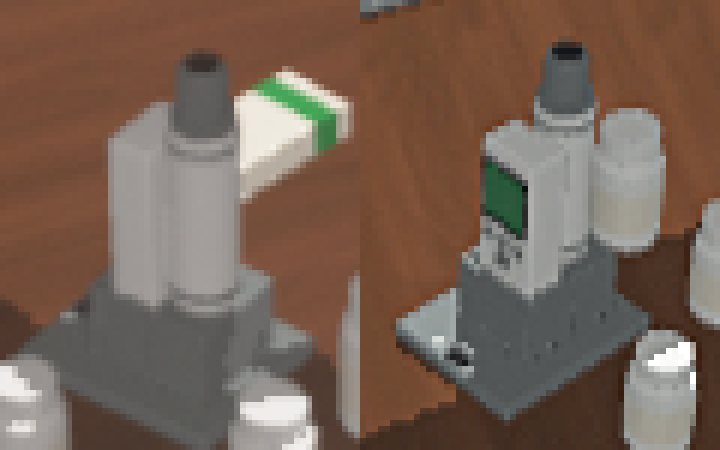

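Call:
{"name": "step_arm", "arguments": {
  "increments": [
    [-2, -4.7, 0, 0, 0, 0, 0],
    [-2, -4.7, 0, 0, 0, 0, 0],
    [-2, -4.7, 0, 0, 0, 0, 0],
    [-2, -4.7, 0, 0, 0, 0, 0],
    [-2, -4.7, 0, 0, 0, 0, 0],
    [0, 0, 0, 0, 0, 0, 0],
    [0, 0, 0, 0, 0, 0, 0]
  ]
}}

```text
t: 2.8
eef_pos: [0.5764, 0.2318, 0.2314]
tool_rot: [-0.0, 1.0, 0.002, 0.0]
contact_force: [0.7, -1.5, -0.6]
gripper_width: 1.0
```

```bash
python3 - <<'E'
from h import *
p=bot.read_camera("wrist"); save(p,"pics/w1.png"); pickle.dump(p,open("w1.pkl","wb"))
for q in ["mouthpiece_mid","mouthpiece_foot","small_mouthpiece_mid","tray"]:
    print(q,[(np.round(d["point"]).tolist(),round(d["score"],2)) for d in bot.pinpoint(p,q)][:4])
o=bot.get_obs(); print(o["t"],np.round(o["eef_pos"],4),np.round(o["tool_rot"],4),np.round(o["q"],3))
P=pickle.load(open("P0.pkl","rb"));d=P["side"]
for c in [(2,85),(170,45),(277,180),(95,225)]:
    print(np.round(atz(d,(225+c[0]/6,145+c[1]/6),.016),3))
E
```

```text
mouthpiece_mid [([244.0, 181.0], 0.76)]
mouthpiece_foot [([244.0, 172.0], 0.96)]
small_mouthpiece_mid [([223.0, 68.0], 0.9)]
tray [([207.0, 126.0], 0.67)]
3.05 [0.578  0.2281 0.2313] [ 3.0e-04  1.0e+00 -1.5e-03  1.0e-04] [-0.439  0.39  -0.05   1.688  0.023  1.064 -0.499]
[0.44  0.34  0.016]
[0.582 0.376 0.016]
[0.619 0.164 0.016]
[0.478 0.133 0.016]
```

View pics/w1.png

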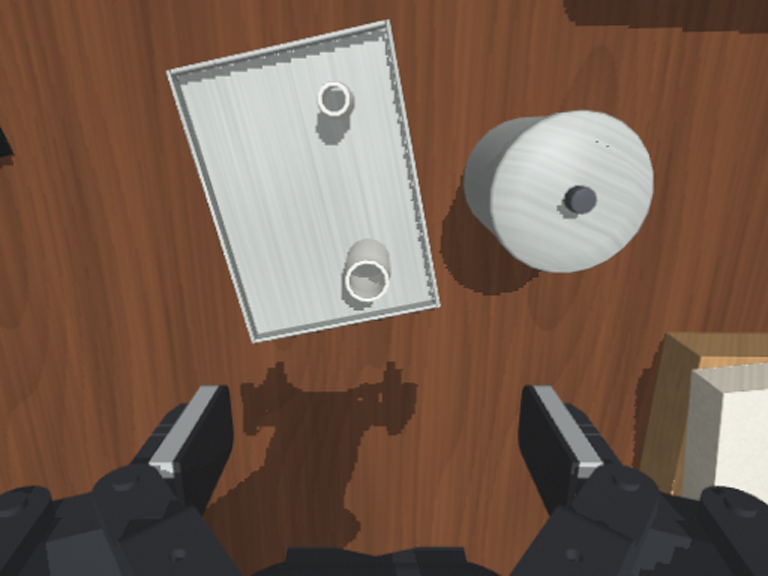

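```bash
python3 - <<'E'
from h import *
p=pickle.load(open("w1.pkl","rb"))
for uv,z in [((244.7,187.3),.061),((244,181),.032),((244,172),.003)]: print(np.round(atz(p,uv,z),4))
for c in [(167,72),(388,21),(440,305),(254,342)]: print(np.round(atz(p,(c[0]/1.5,c[1]/1.5),.016),4))
print(np.round(atz(p,(580/1.5,200/1.5),.118),4))
P=pickle.load(open("P0.pkl","rb"));
for z,off in[(.061,0),(.003,0)]:
  for n in("scene","side"): print(n,proj(P[n],[.572,.208,z]))
E
```

```text
[0.571  0.2151 0.061 ]
[0.5699 0.2132 0.032 ]
[0.5694 0.2155 0.003 ]
[0.44   0.3434 0.016 ]
[0.584  0.3741 0.016 ]
[0.626  0.1821 0.016 ]
[0.4821 0.1509 0.016 ]
[0.6798 0.276  0.118 ]
scene [349.58866188 197.47700988]
side [258.69006648 162.32580165]
scene [347.59472811 211.62185238]
side [258.57391878 173.35847537]
```

Call:
{"name": "step_arm", "arguments": {
  "increments": [
    [-0.7, 1.35, 0, 0, 0, 0, 0],
    [0, 0, 2, 0, 0, 8.25, 0],
    [0, 0, 3, 0, 0, 8.25, 0],
    [0, 0, 3, 0, 0, 8.25, 0],
    [0, 0, 2, 0, 0, 8.25, 0],
    [0, 0, 0, 0, 0, 0, 0],
    [0, 0, 0, 0, 0, 0, 0]
  ]
}}

```text
t: 3.75
eef_pos: [0.5702, 0.2155, 0.1318]
tool_rot: [0.0, 0.959, -0.283, 0.0]
contact_force: [-0.2, -0.0, -0.0]
gripper_width: 1.0
```

```bash
cat >> h.py <<'E'
from scipy.spatial.transform import Rotation as Ro
def st():
    o=bot.get_obs(); q=o["tool_rot"]; R=Ro.from_quat([q[1],q[2],q[3],q[0]]).as_matrix()
    print("t",round(o["t"],2),"p",np.round(o["eef_pos"],4),"f",np.round(o["contact_force"],1),"w",round(o["gripper_width"],3),"q",np.round(o["q"],2)); print(np.round(R,3)); return o,R
def to(target,o,R): # tool-frame cm to target TCP
    print("tool cm",np.round(R.T@(np.array(target)-o["eef_pos"])*100,2))
E
python3 - <<'E'
from h import *
o,R=st(); to([.571,.2145,.11],o,R)
p=bot.read_camera("wrist"); save(p,"pics/w2.png"); pickle.dump(p,open("w2.pkl","wb"))
for q in ["mouthpiece_mid","mouthpiece_foot"]:
    r=[(np.round(d["point"],1).tolist(),round(d["score"],2)) for d in bot.pinpoint(p,q)][:4]; print(q,r)
    if r: print(atz(p,r[0][0],.032 if q.endswith("mid") else .003))
E
```

```text
t 3.75 p [0.5702 0.2155 0.1318] f [-0.2 -0.  -0. ] w 1.0 q [-0.51  0.48  0.06  1.81 -0.04  0.85 -1.  ]
[[ 0.84  -0.542 -0.   ]
 [-0.542 -0.84  -0.   ]
 [ 0.     0.    -1.   ]]
tool cm [0.12 0.04 2.18]
mouthpiece_mid [([249.2, 196.4], 0.77), ([139.7, 79.0], 0.35)]
[0.56866361 0.21393979 0.032     ]
mouthpiece_foot [([252.1, 183.0], 0.87)]
[0.57187467 0.21443984 0.003     ]
```

View pics/w2.png

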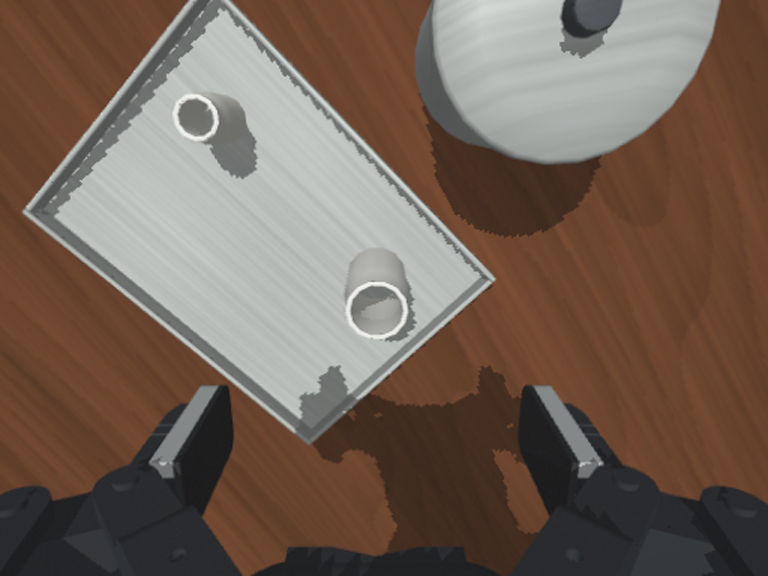

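Call:
{"name": "step_arm", "arguments": {
  "increments": [
    [0.05, 0.05, 3, 0, 0, 0, 0],
    [0, 0, 3, 0, 0, 0, 0],
    [0, 0, 2.5, 0, 0, 0, 0],
    [0, 0, 2, 0, 0, 0, 0],
    [0, 0, 1.2, 0, 0, 0, 0],
    [0, 0, 0, 0, 0, 0, 0.3],
    [0, 0, 0, 0, 0, 0, 0.6],
    [0, 0, 0, 0, 0, 0, 1],
    [0, 0, 0, 0, 0, 0, 1],
    [0, 0, 0, 0, 0, 0, 1],
    [0, 0, 0, 0, 0, 0, 1]
  ],
  "squeeze": 40
}}

```text
t: 5.0
eef_pos: [0.5712, 0.2163, 0.0157]
tool_rot: [-0.001, 0.959, -0.284, 0.001]
contact_force: [-1.4, -0.2, 6.6]
gripper_width: 0.364
```

```bash
python3 - <<'E'
from h import *
o,R=st()
p=bot.read_camera("wrist"); save(p,"pics/w3.png"); pickle.dump(p,open("w3.pkl","wb"))
E
```

```text
t 5.0 p [0.5712 0.2163 0.0157] f [-1.4 -0.2  6.6] w 0.364 q [-0.5   0.64  0.05  1.86 -0.05  0.64 -1.  ]
[[ 0.839 -0.545  0.002]
 [-0.545 -0.839  0.001]
 [ 0.001 -0.002 -1.   ]]
```

View pics/w3.png

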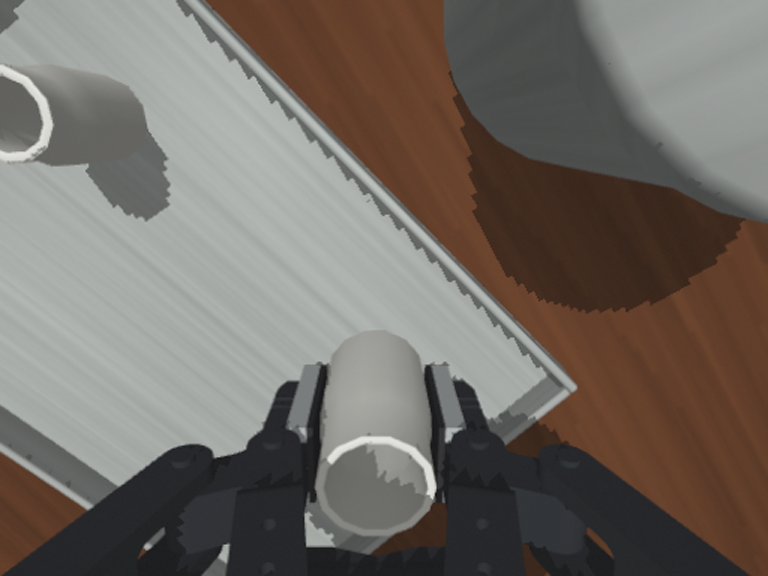

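Call:
{"name": "step_arm", "arguments": {
  "increments": [
    [0, 0, -1, 0, 0, 0, 1],
    [0, 0, -3, 0, 0, 0, 1],
    [0, 0, -5, 0, 0, 0, 1],
    [0, 0, -5, 0, 0, 0, 1],
    [0, 0, -5, 0, 0, 0, 1],
    [0, 0, -4, 0, 0, 0, 1],
    [0, 0, -3, 0, 0, 0, 1],
    [1.6, 3.5, 0, 0, 0, 0, 1],
    [1.6, 3.5, 0, 0, 0, 0, 1],
    [1.6, 3.5, 0, 0, 0, 0, 1],
    [1.6, 3.5, 0, 0, 0, 0, 1],
    [1.6, 3.5, 0, 0, 0, 0, 1],
    [1.6, 3.5, 0, 0, 0, 0, 1],
    [1.6, 3.5, 0, 0, 0, 0, 1],
    [1.6, 3.5, 0, 0, 0, 0, 1],
    [1.6, 3.5, 0, 0, 0, 0, 1],
    [1.6, 3.5, 0, 0, 0, 0, 1],
    [1.6, 3.5, 0, 0, 0, 0, 1],
    [1.6, 3.5, 0, 0, 0, 0, 1],
    [0, 0, 0, 0, 0, 0, 1]
  ]
}}

```text
t: 7.05
eef_pos: [0.5001, -0.2473, 0.2753]
tool_rot: [0.001, 0.958, -0.288, 0.001]
contact_force: [-0.1, -0.2, -0.5]
gripper_width: 0.357
```

Call:
{"name": "step_arm", "arguments": {
  "increments": [
    [0, 0, 0, 0, 0, 0, 1],
    [0, 0, 0, 0, 0, 0, 1],
    [0, 0, 0, 0, 0, 0, 1]
  ]
}}

```text
t: 7.35
eef_pos: [0.503, -0.2393, 0.2744]
tool_rot: [-0.0, 0.959, -0.283, 0.0]
contact_force: [-1.1, 0.5, -0.0]
gripper_width: 0.36
```

```bash
python3 - <<'E'
from h import *
o,R=st()
P={n:bot.read_camera(n) for n in("wrist","scene","side")}; pickle.dump(P,open("P4.pkl","wb"))
for n,p in P.items(): save(p,f"pics/{n}4.png")
for q in ["meter_mid","meter_seat","cradle"]:
  for n,p in P.items():
    r=[(np.round(d["point"],1).tolist(),round(d["score"],2)) for d in bot.pinpoint(p,q)][:3]; print(q,n,r)
    if r and n=="wrist": print(atz(p,r[0][0],{"meter_mid":.0795,"meter_seat":.168,"cradle":0}[q]))
E
```

```text
t 7.35 p [ 0.503  -0.2393  0.2744] f [-1.1  0.5 -0. ] w 0.36 q [ 0.06  0.25  0.33  1.81 -0.09  1.1  -0.15]
[[ 0.84  -0.542  0.   ]
 [-0.542 -0.84   0.001]
 [-0.    -0.001 -1.   ]]
meter_mid wrist [([353.8, 45.6], 0.3)]
[ 0.64486217 -0.19666126  0.0795    ]
meter_mid scene [([233.0, 218.6], 0.85), ([209.4, 247.2], 0.48), ([210.8, 159.1], 0.39)]
meter_mid side [([271.2, 218.4], 0.63)]
meter_seat wrist [([275.9, 96.6], 0.98)]
[ 0.5572696  -0.18966009  0.168     ]
meter_seat scene [([237.3, 200.5], 0.64)]
meter_seat side [([280.1, 193.6], 0.68)]
cradle wrist []
cradle scene [([229.5, 239.5], 0.7)]
cradle side [([269.3, 235.1], 0.74)]
```

View pics/wrist4.png

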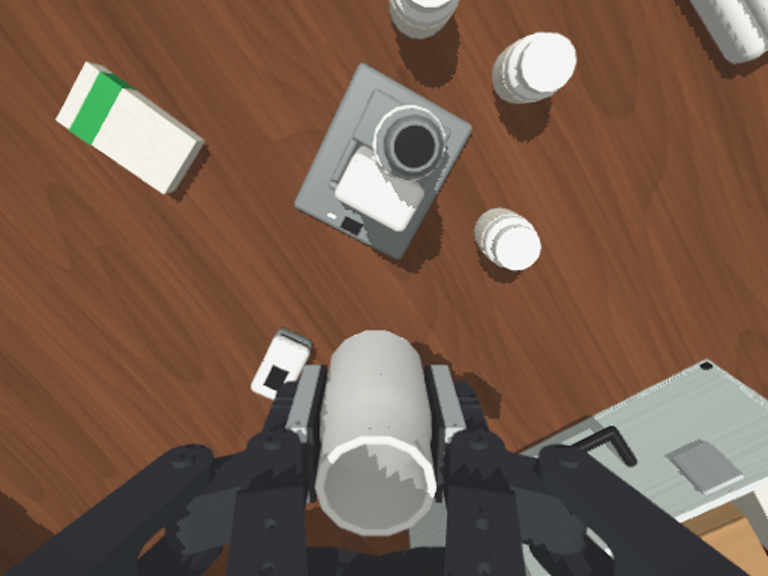

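View pics/scene4.png

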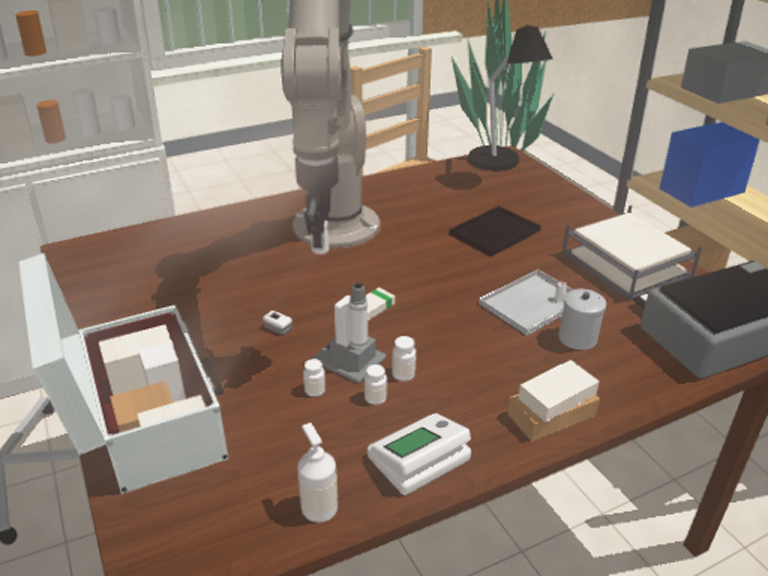

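```bash
python3 - <<'E'
from h import *
P=pickle.load(open("P4.pkl","rb")); p=P["wrist"]
c=p["pixels"][35:180,190:320,::-1]; cv2.imwrite("pics/c5.png",cv2.resize(c,None,fx=4,fy=4,interpolation=cv2.INTER_NEAREST))
s=[(362,65),(472,130),(402,260),(294,208)]
X=[atz(p,(a/1.5,b/1.5),.012)[:2] for a,b in s]; print(np.round(X,4)); X=np.array(X)
for i in range(4):
    v=X[(i+1)%4]-X[i]; print(np.linalg.norm(v),np.degrees(np.arctan2(v[1],v[0])))
print("plate ctr",X.mean(0))
for uv,z in [((415,147),.196),((410,143),.168)]: print(np.round(atz(p,np.array(uv)/1.5,z),4))
for q,a,b in [("seat",(237.3,200.5),(280.1,193.6)),("mid",(233,218.6),(271.2,218.4)),("cr",(229.5,239.5),(269.3,235.1))]:
    print(q,tri([(P["scene"],np.array(a)),(P["side"],np.array(b))]))
E
```

```text
[[ 0.5613 -0.1316]
 [ 0.6075 -0.2156]
 [ 0.5078 -0.274 ]
 [ 0.4572 -0.1897]]
0.09580674171356526 -61.22426082298029
0.11556425039294622 -149.61460483736408
0.09829853875554251 120.94615154607285
0.11924424260702224 29.17211526610604
plate ctr [ 0.53344387 -0.20271548]
[ 0.556  -0.1887  0.196 ]
[ 0.5562 -0.1879  0.168 ]
seat (array([ 0.56060086, -0.18879054,  0.16972812]), [array([ 0.8, -1.6]), array([0.6, 1.4])])
mid (array([ 0.52900444, -0.19311748,  0.07702194]), [array([-0.1,  0.3]), array([-0.1, -0.2])])
cr (array([ 5.24473469e-01, -2.01825353e-01,  3.61413622e-04]), [array([ 0.7, -1.2]), array([0.5, 1.1])])
```

View pics/c5.png

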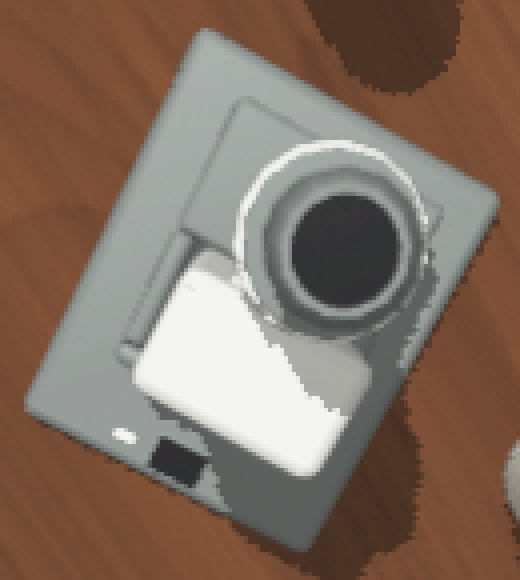

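```bash
python3 - <<'E'
from h import *
P=pickle.load(open("P4.pkl","rb")); p=P["wrist"]
p3=pickle.load(open("w3.pkl","rb"))
for pp,tcp in((p,[.503,-.2393,.2744]),(p3,[.5712,.2163,.0157])):
    R=np.array([[.84,-.542,0],[-.542,-.84,0],[0,0,-1]])
    for uv in[(375,486),(376,484)]:
        X=atz(pp,np.array(uv)/1.5,tcp[2]+.0453); print(np.round(R.T@(X-tcp)*1000,1))
c=lambda x,y:(x/4+190,y/4+35)
print("seat",atz(p,c(345,250),.196),atz(p,c(335,241),.168))
for pt in[(190,255),(135,375),(310,475),(370,370)]: print(np.round(atz(p,c(*pt),.147),4))
o,R=st(); to([.5565,-.1887,.2744],o,R)
c=cv2.resize(p["pixels"][200:384,190:320,::-1],None,fx=4,fy=4); cv2.imwrite("pics/c6.png",c[:600])
E
```

```text
[  0.   -0.  -45.3]
[  0.3  -0.6 -45.3]
[  0.    0.1 -45.3]
[  0.2  -0.5 -45.3]
seat [ 0.55592316 -0.18829269  0.196     ] [ 0.55645905 -0.18803639  0.168     ]
[ 0.5323 -0.1763  0.147 ]
[ 0.5103 -0.1895  0.147 ]
[ 0.529  -0.2257  0.147 ]
[ 0.5503 -0.2142  0.147 ]
t 7.95 p [ 0.5025 -0.241   0.2743] f [ 0.2 -0.1  0.2] w 0.359 q [ 0.06  0.25  0.33  1.81 -0.09  1.1  -0.15]
[[ 0.839 -0.545  0.   ]
 [-0.545 -0.839 -0.   ]
 [ 0.     0.    -1.   ]]
tool cm [ 1.68 -7.32 -0.01]
```

View pics/c6.png

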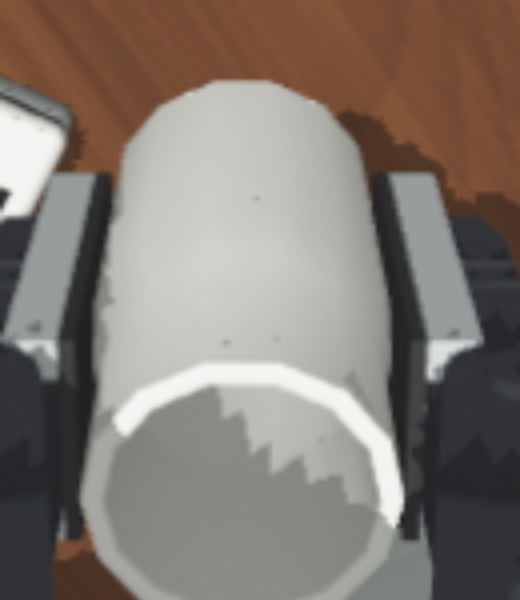

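Call:
{"name": "step_arm", "arguments": {
  "increments": [
    [0.4, -1.8, 0, 0, 0, 0, 1],
    [0.4, -1.8, 1, 0, 0, 0, 1],
    [0.4, -1.8, 1, 0, 0, 0, 1],
    [0.4, -1.9, 1, 0, 0, 0, 1],
    [0, 0, 1.2, 0, 0, 0, 1],
    [0, 0, 0.6, 0, 0, 0, 1],
    [0, 0, 0, 0, 0, 0, 1],
    [0, 0, 0, 0, 0, 0, 1]
  ]
}}

```text
t: 8.75
eef_pos: [0.5552, -0.1894, 0.2264]
tool_rot: [0.0, 0.959, -0.285, -0.0]
contact_force: [-0.2, -0.3, -0.2]
gripper_width: 0.364
```

```bash
python3 - <<'E'
from h import *
o,R=st(); to([.5562,-.1883,.225],o,R)
P={n:bot.read_camera(n) for n in("wrist","scene","side")}; pickle.dump(P,open("P5.pkl","wb"))
c=[]
for n,x,y in(("scene",195,150),("side",235,145)): c.append(cv2.resize(P[n]["pixels"][y:y+90,x:x+80,::-1],None,fx=5,fy=5,interpolation=cv2.INTER_NEAREST))
cv2.imwrite("pics/c7.png",np.hstack(c)); save(P["wrist"],"pics/w5.png")
for n in("scene","side"):
    T=o["eef_pos"]; print(n,proj(P[n],T-[0,0,.0127]),proj(P[n],[.5562,-.1883,.196]))
E
```

```text
t 8.75 p [ 0.5552 -0.1894  0.2264] f [-0.2 -0.3 -0.2] w 0.364 q [-0.    0.34  0.29  1.79 -0.11  1.02 -0.25]
[[ 0.838 -0.546 -0.   ]
 [-0.546 -0.838 -0.   ]
 [ 0.     0.    -1.   ]]
tool cm [ 0.02 -0.15  0.14]
scene [236.91425137 185.29104436] [237.50278197 190.52055694]
side [279.79354861 184.56535793] [279.75518465 188.7121131 ]
```

View pics/c7.png

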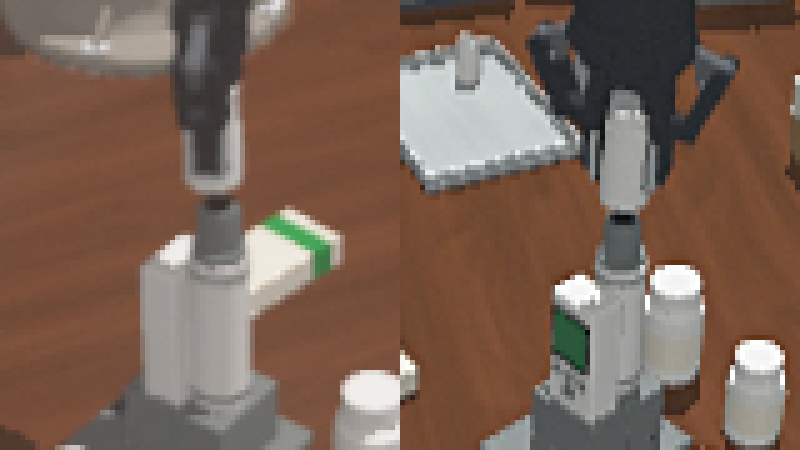

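View pics/w5.png

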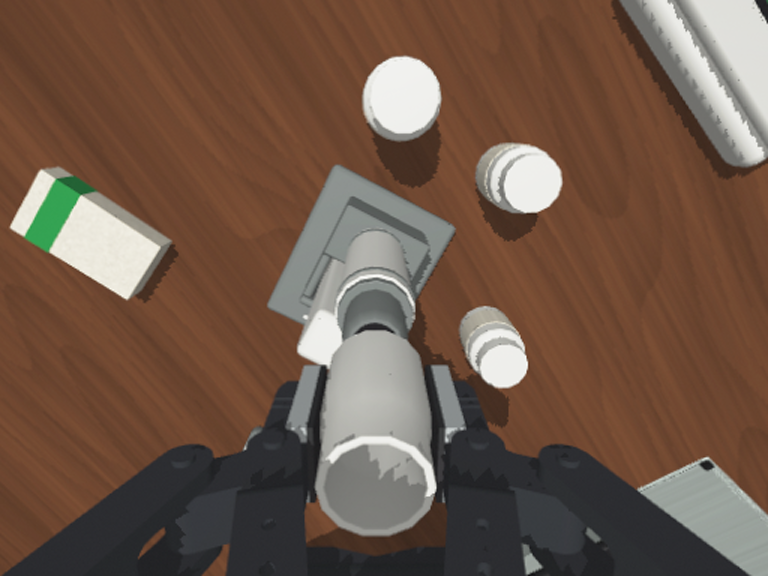

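Call:
{"name": "step_arm", "arguments": {
  "increments": [
    [-0.04, -0.22, 0, 0, 0, 0, 1],
    [0, 0, 0.7, 0, 0, 0, 1],
    [0, 0, 0.6, 0, 0, 0, 1],
    [0, 0, 0.3, 0, 0, 0, 1],
    [0, 0, 0.3, 0, 0, 0, 1],
    [0, 0, 0.2, 0, 0, 0, 1],
    [0, 0, 0.2, 0, 0, 0, 1],
    [0, 0, 0, 0, 0, 0, 1]
  ]
}}

```text
t: 9.7
eef_pos: [0.5564, -0.1864, 0.2031]
tool_rot: [0.0, 0.959, -0.284, -0.0]
contact_force: [0.0, -0.3, 0.3]
gripper_width: 0.357
```

```bash
python3 - <<'E'
from h import *
o,R=st(); print(o["torque"])
P={n:bot.read_camera(n) for n in("scene","side")}
c=[]
for n,x,y in(("scene",195,150),("side",235,145)): c.append(cv2.resize(P[n]["pixels"][y:y+90,x:x+80,::-1],None,fx=5,fy=5,interpolation=cv2.INTER_NEAREST))
cv2.imwrite("pics/c8.png",np.hstack(c))
E
```

```text
t 9.7 p [ 0.5564 -0.1864  0.2031] f [ 0.  -0.3  0.3] w 0.357 q [-0.    0.37  0.28  1.82 -0.12  0.97 -0.25]
[[ 0.839 -0.545 -0.   ]
 [-0.545 -0.839  0.   ]
 [-0.     0.    -1.   ]]
[ 0.00577438  0.01841613 -0.03863469]
```

View pics/c8.png

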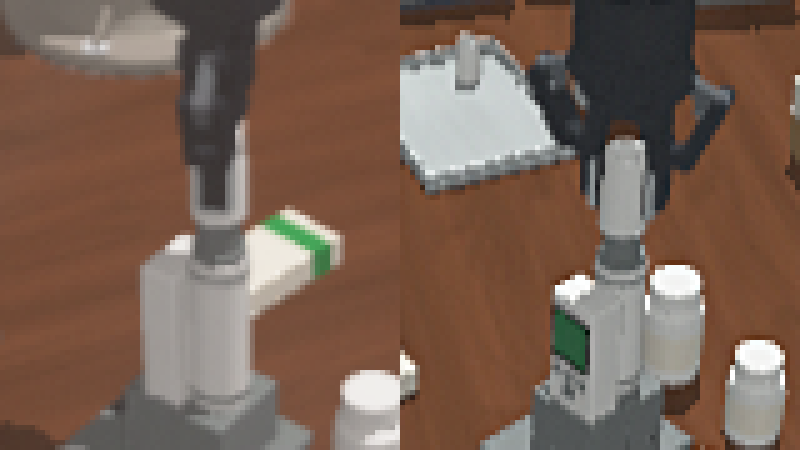

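Call:
{"name": "step_arm", "arguments": {
  "increments": [
    [0, 0, 0.3, 0, 0, 0, 1],
    [0, 0, 0.3, 0, 0, 0, 1],
    [0, 0, 0.3, 0, 0, 0, 1],
    [0, 0, 0.3, 0, 0, 0, 1],
    [0, 0, 0.3, 0, 0, 0, 1],
    [0, 0, 0.3, 0, 0, 0, 1],
    [0, 0, 0.2, 0, 0, 0, 1],
    [0, 0, 0, 0, 0, 0, 1]
  ]
}}

```text
t: 10.6
eef_pos: [0.5564, -0.1863, 0.1829]
tool_rot: [0.0, 0.959, -0.284, -0.0]
contact_force: [0.2, 0.1, -0.1]
gripper_width: 0.358
```

Call:
{"name": "step_arm", "arguments": {
  "increments": [
    [0, 0, 0.15, 0, 0, 0, 1],
    [0, 0, 0.1, 0, 0, 0, 1],
    [0, 0, 0, 0, 0, 0, 1]
  ]
}}

```text
t: 10.9
eef_pos: [0.5567, -0.1864, 0.1809]
tool_rot: [-0.0, 0.959, -0.284, 0.0]
contact_force: [-0.8, 0.4, -0.5]
gripper_width: 0.359
```

Call:
{"name": "step_arm", "arguments": {
  "increments": [
    [0, 0, 0.1, 0, 0, 0, 1],
    [0, 0, 0.1, 0, 0, 0, 1],
    [0, 0, 0, 0, 0, 0, 1]
  ]
}}

```text
t: 11.2
eef_pos: [0.5575, -0.1867, 0.1807]
tool_rot: [-0.0, 0.959, -0.284, 0.001]
contact_force: [-2.8, 1.0, 11.7]
gripper_width: 0.36
```

Call:
{"name": "step_arm", "arguments": {
  "increments": [
    [0, 0, 0.1, 0, 0, 0, 1],
    [0, 0, 0.05, 0, 0, 0, 1],
    [0, 0, 0, 0, 0, 0, 1]
  ]
}}

```text
t: 11.5
eef_pos: [0.5583, -0.1869, 0.1808]
tool_rot: [-0.001, 0.959, -0.284, 0.002]
contact_force: [-4.9, 1.0, 20.6]
gripper_width: 0.361
```

```bash
python3 - <<'E'
from h import *
o,R=st(); print(o["torque"])
P={n:bot.read_camera(n) for n in("scene","side")}
c=[]
for n,x,y in(("scene",195,150),("side",235,145)): c.append(cv2.resize(P[n]["pixels"][y:y+90,x:x+80,::-1],None,fx=5,fy=5,interpolation=cv2.INTER_NEAREST))
cv2.imwrite("pics/c9.png",np.hstack(c))
E
```

```text
t 11.5 p [ 0.5583 -0.1869  0.1808] f [-4.9  1.  20.6] w 0.361 q [ 0.    0.39  0.28  1.84 -0.13  0.92 -0.24]
[[ 0.839 -0.545  0.004]
 [-0.545 -0.839 -0.   ]
 [ 0.004 -0.002 -1.   ]]
[0.465139   1.25560424 0.00721741]
```

View pics/c9.png

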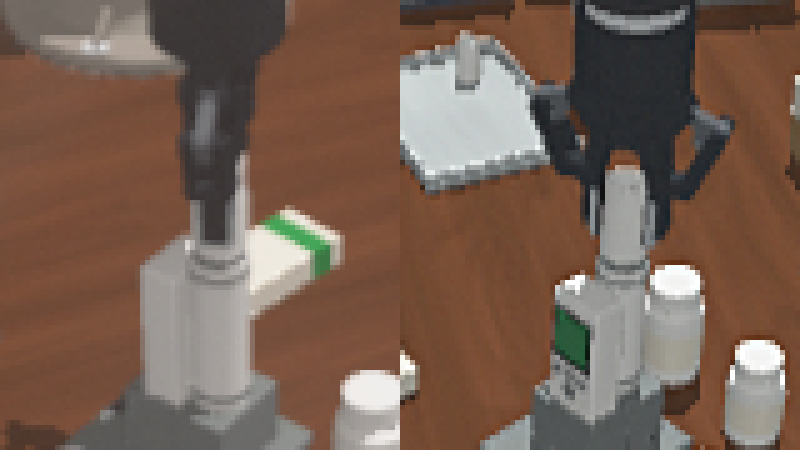

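Call:
{"name": "step_arm", "arguments": {
  "increments": [
    [0, 0, -0.15, 0, 0, 0, 1],
    [0, 0, 0, 0, 0, 0, 0.5],
    [0, 0, 0, 0, 0, 0, 0.3],
    [0, 0, 0, 0, 0, 0, 0],
    [0, 0, 0, 0, 0, 0, 0],
    [0, 0, 0, 0, 0, 0, 0],
    [0, 0, -3, 0, 0, 0, 0],
    [0, 0, -5, 0, 0, 0, 0],
    [0, 0, -5, 0, 0, 0, 0],
    [0, 0, -2, 0, 0, 0, 0],
    [0, 0, 0, 0, 0, 0, 0]
  ]
}}

```text
t: 12.7
eef_pos: [0.5583, -0.1871, 0.3328]
tool_rot: [-0.0, 0.959, -0.284, 0.004]
contact_force: [0.3, -0.2, -0.0]
gripper_width: 0.997
```

```bash
python3 - <<'E'
from h import *
o,R=st()
P={n:bot.read_camera(n) for n in("wrist","scene","side")}; pickle.dump(P,open("P10.pkl","wb"))
c=[]
for n,x,y in(("scene",195,170),("side",235,160)): c.append(cv2.resize(P[n]["pixels"][y:y+90,x:x+80,::-1],None,fx=5,fy=5,interpolation=cv2.INTER_NEAREST))
cv2.imwrite("pics/c10.png",np.hstack(c)); save(P["wrist"],"pics/w10.png")
for q in ["meter_mid","meter_seat","mouthpiece_mid","mouthpiece_foot"]:
    L=[]
    for n,p in P.items():
        r=bot.pinpoint(p,q); print(q,n,[(np.round(d["point"],1).tolist(),round(d["score"],2)) for d in r][:3])
        if r and n!="wrist": L.append((p,np.array(r[0]["point"])))
    if len(L)==2: print(tri(L))
for n in ("scene","side"): print([proj(P[n],[.5565,-.188,z]) for z in(.168,.226)])
E
```

```text
t 12.7 p [ 0.5583 -0.1871  0.3328] f [ 0.3 -0.2 -0. ] w 0.997 q [-0.03  0.25  0.31  1.66 -0.08  1.23 -0.28]
[[ 0.839 -0.545  0.007]
 [-0.545 -0.839 -0.001]
 [ 0.007 -0.003 -1.   ]]
meter_mid wrist [([233.8, 179.1], 0.78), ([260.4, 72.2], 0.33)]
meter_mid scene [([232.5, 221.7], 0.86)]
meter_mid side [([270.8, 217.7], 0.98)]
(array([ 0.53041364, -0.19240865,  0.07242274]), [array([ 0.8, -1.4]), array([0.6, 1.3])])
meter_seat wrist [([248.6, 174.8], 0.92), ([244.8, 182.6], 0.32)]
meter_seat scene [([236.0, 199.2], 0.94), ([373.1, 192.6], 0.42)]
meter_seat side [([281.4, 193.2], 0.93)]
(array([ 0.56285752, -0.19434441,  0.17625441]), [array([ 0.6, -1.3]), array([0.5, 1.1])])
mouthpiece_mid wrist [([246.9, 186.2], 0.81)]
mouthpiece_mid scene [([250.1, 202.5], 0.59), ([237.2, 191.9], 0.56), ([239.1, 198.1], 0.42)]
mouthpiece_mid side [([278.7, 189.5], 0.46)]
(array([ 0.56717956, -0.1502641 ,  0.15685489]), [array([ 1. , -2.1]), array([0.8, 1.8])])
mouthpiece_foot wrist [([250.3, 173.9], 0.73)]
mouthpiece_foot scene [([237.8, 197.2], 0.57)]
mouthpiece_foot side [([277.4, 194.7], 0.6)]
(array([ 0.55044305, -0.18477285,  0.16881527]), [array([ 0.1, -0.2]), array([0.1, 0.2])])
[array([237.77258072, 198.57668983]), array([237.50013136, 181.74303388])]
[array([279.45577605, 195.42939026]), array([280.2183607 , 181.17731941])]
```

View pics/c10.png

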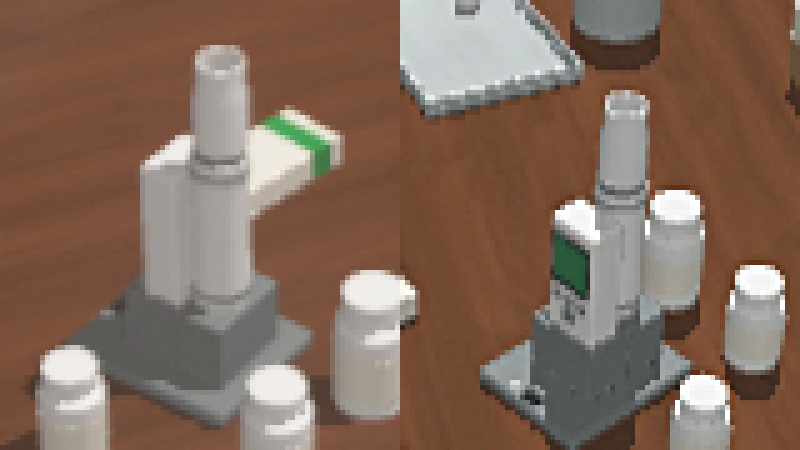

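View pics/w10.png

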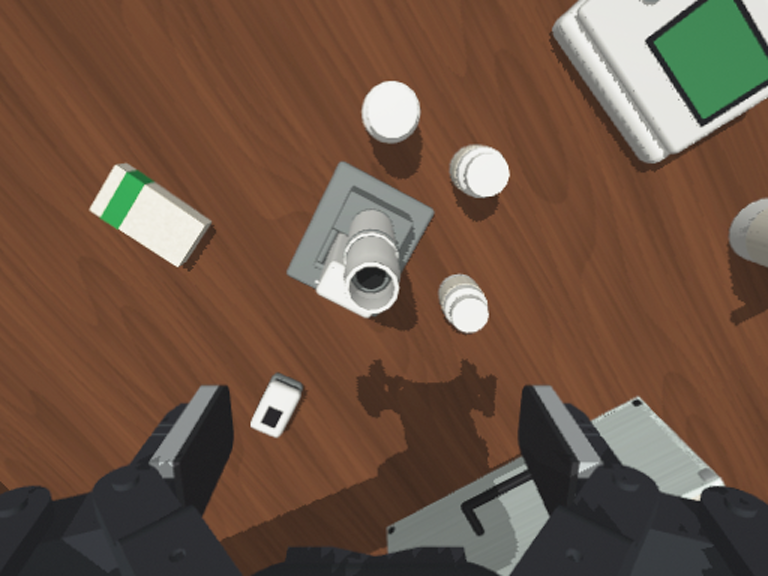

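Call:
{"name": "step_arm", "arguments": {
  "increments": [
    [-1.75, 3.6, 0, 0, 0, 0, 0],
    [-1.75, 3.6, 0, 0, 0, 0, 0],
    [-1.75, 3.6, 0, 0, 0, 0, 0],
    [-1.75, 3.6, 0, 0, 0, 0, 0],
    [0, 0, 0, 0, 0, 6.75, 0],
    [0, 0, 0, 0, 0, 6.75, 0],
    [0, 0, 0, 0, 0, 6.75, 0],
    [0, 0, 0, 0, 0, 6.75, 0],
    [0, 0, 0, 7, 0, 0, 0],
    [0, 0, 0, 7, 0, 0, 0],
    [0, 0, 0, 7, 0, 0, 0],
    [0, 0, 0, 7, 0, 0, 0],
    [0, 0, 0, 0, 0, 0, 0],
    [0, 0, 0, 0, 0, 0, 0]
  ]
}}

```text
t: 14.85
eef_pos: [0.4191, -0.2692, 0.3288]
tool_rot: [-0.209, 0.84, -0.486, 0.12]
contact_force: [-0.2, 0.4, 0.4]
gripper_width: 1.0
```

```bash
python3 - <<'E'
from h import *
o,R=st()
p=pickle.load(open("P10.pkl","rb"))["wrist"]
print([np.round(atz(p,np.array(u)/1.5,.13),3) for u in((392,530),(635,402))])
p=bot.read_camera("wrist");save(p,"pics/w11.png"); pickle.dump(p,open("w11.pkl","wb"))
E
```

```text
t 14.85 p [ 0.4191 -0.2692  0.3288] f [-0.2  0.4  0.4] w 1.0 q [ 0.24  0.02  0.51  2.02 -0.56  1.03 -0.02]
[[ 0.499 -0.766  0.405]
 [-0.867 -0.441  0.234]
 [-0.001 -0.467 -0.884]]
[array([ 0.436, -0.405,  0.13 ]), array([ 0.662, -0.404,  0.13 ])]
```

View pics/w11.png

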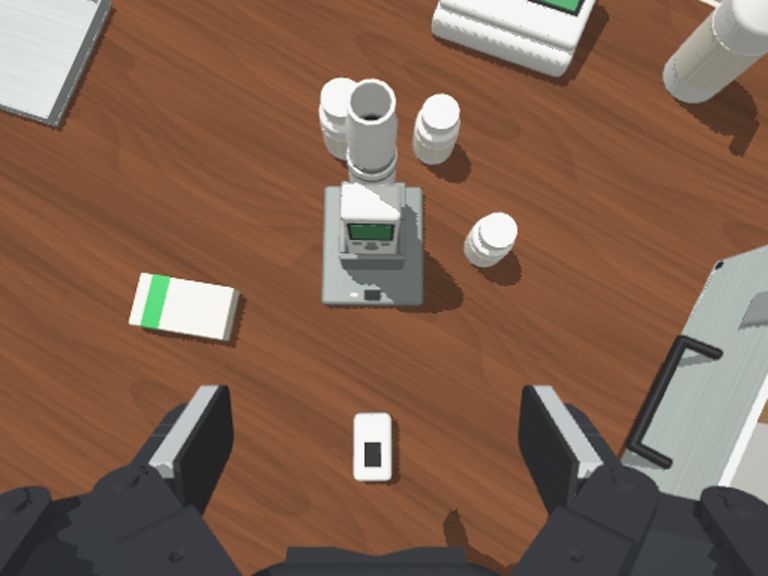

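Call:
{"name": "step_arm", "arguments": {
  "increments": [
    [0, 0, 0, 7, 0, 0, 0],
    [0, 0, 0, 7, 0, 0, 0],
    [0, 0, 0, 7, 0, 0, 0],
    [0, 0, 0, 7, 0, 0, 0],
    [0, 0, 0, 7, 0, 0, 0],
    [0, 0, 0, 7, 0, 0, 0],
    [0, 0, 0, 0, 0, 0, 0],
    [0, 0, 0, 0, 0, 0, 0]
  ]
}}

```text
t: 15.7
eef_pos: [0.42, -0.2685, 0.3278]
tool_rot: [-0.488, 0.716, -0.413, 0.28]
contact_force: [0.1, 0.1, 0.7]
gripper_width: 1.003
```

```bash
python3 - <<'E'
from h import *
o,R=st(); to([.448,-.25,.1395],o,R)
E
```

```text
t 15.7 p [ 0.42   -0.2685  0.3278] f [0.1 0.1 0.7] w 1.003 q [ 0.68  0.28  0.47  2.2  -1.35  1.43  0.89]
[[ 0.503 -0.318  0.804]
 [-0.864 -0.182  0.469]
 [-0.003 -0.93  -0.367]]
tool cm [-0.14 16.29 10.03]
```

Call:
{"name": "step_arm", "arguments": {
  "increments": [
    [0, 2, 1.2, 0, 0, 0, 0],
    [0, 2, 1.2, 0, 0, 0, 0],
    [0, 2, 1.3, 0, 0, 0, 0],
    [0, 2, 1.3, 0, 0, 0, 0],
    [0, 0, 0, 0, 0, 0, 0],
    [0, 0, 0, 0, 0, 0, 0]
  ]
}}

```text
t: 16.3
eef_pos: [0.4352, -0.2598, 0.2379]
tool_rot: [-0.488, 0.716, -0.412, 0.281]
contact_force: [0.1, -0.3, -0.5]
gripper_width: 0.997
```

```bash
python3 - <<'E'
from h import *
o,R=st(); to([.448,-.25,.1395],o,R)
p=bot.read_camera("scene");save(p,"pics/s12.png"); p=bot.read_camera("side");save(p,"pics/d12.png")
E
```

```text
t 16.3 p [ 0.4352 -0.2598  0.2379] f [ 0.1 -0.3 -0.5] w 0.997 q [ 1.2   0.44 -0.2   2.22 -1.36  1.16  1.04]
[[ 0.503 -0.316  0.804]
 [-0.864 -0.184  0.469]
 [-0.    -0.931 -0.365]]
tool cm [-0.2   8.57  5.08]
```

View pics/s12.png

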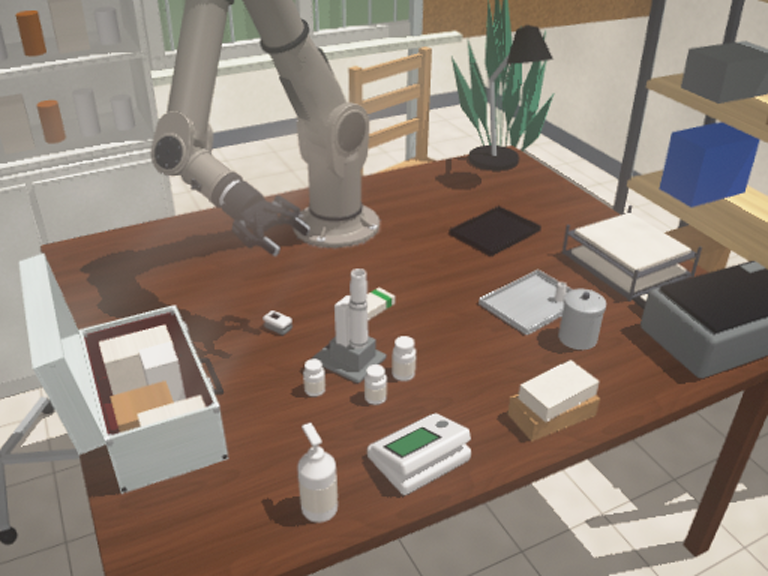

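View pics/d12.png

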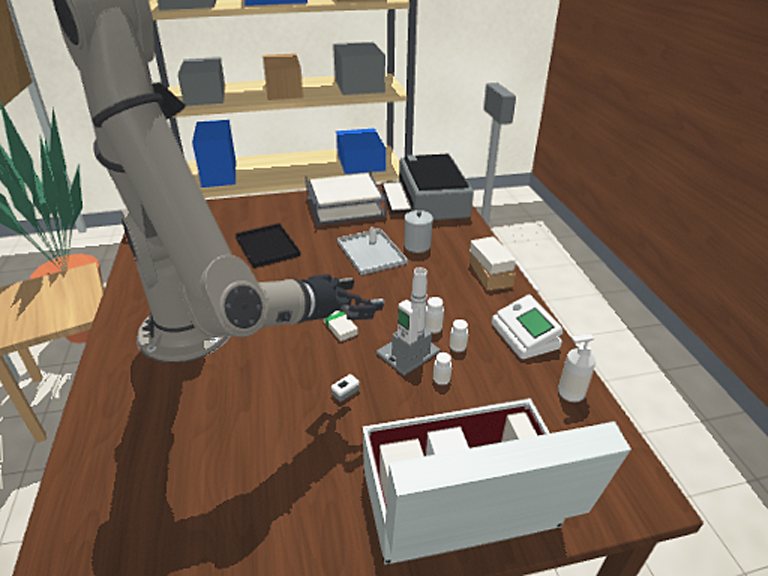

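Call:
{"name": "step_arm", "arguments": {
  "increments": [
    [-0.05, 2, 1.2, 0, 0, 0, 0],
    [-0.05, 2, 1.2, 0, 0, 0, 0],
    [-0.05, 2, 1.2, 0, 0, 0, 0],
    [-0.05, 2, 1.2, 0, 0, 0, 0],
    [0, 0, 0, 0, 0, 0, 0],
    [0, 0, 0, 0, 0, 0, 0]
  ]
}}

```text
t: 17.0
eef_pos: [0.447, -0.2505, 0.1453]
tool_rot: [-0.489, 0.716, -0.413, 0.281]
contact_force: [0.2, 0.7, -0.8]
gripper_width: 1.0
```

```bash
python3 - <<'E'
from h import *
o,R=st(); to([.448,-.25,.1395],o,R); print("grasp");to([.5455,-.1936,.0985],o,R)
p=bot.read_camera("wrist");save(p,"pics/w13.png"); pickle.dump(p,open("w13.pkl","wb"))
E
```

```text
t 17.0 p [ 0.447  -0.2505  0.1453] f [ 0.2  0.7 -0.8] w 1.0 q [ 1.44  0.69 -0.52  2.23 -1.36  0.9   1.2 ]
[[ 0.502 -0.316  0.805]
 [-0.865 -0.182  0.468]
 [-0.002 -0.931 -0.365]]
tool cm [0.01 0.5  0.31]
grasp
tool cm [ 0.03  0.21 12.29]
```

View pics/w13.png

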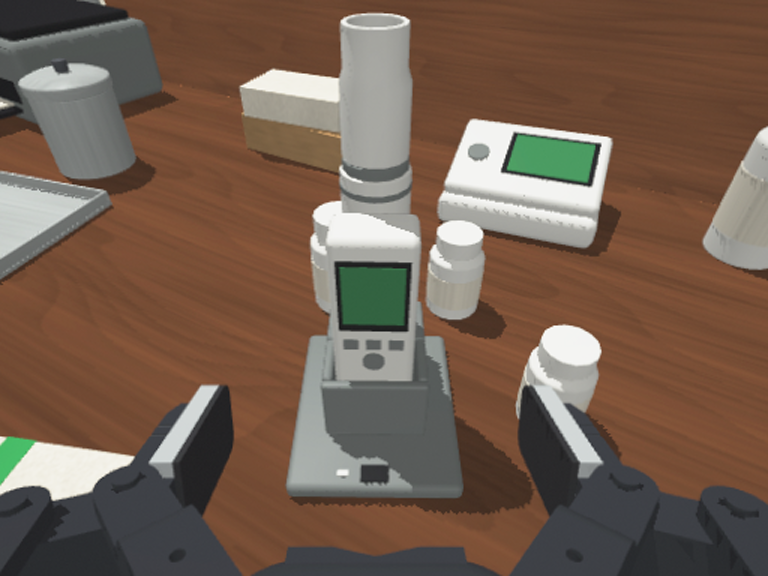

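```bash
python3 - <<'E'
from h import *
p=pickle.load(open("w13.pkl","rb"))
cv2.imwrite("pics/c13.png",cv2.resize(p["pixels"][0:160,215:295,::-1],None,fx=5,fy=5,interpolation=cv2.INTER_NEAREST)[:,:])
for z in (.147,.160,.168,.172,.226): 
    print(z,[np.round(((proj(p,np.array([.5562,-.188,z])+s*.0165*np.array([.5,-.866,0]))-[215,0])*5)) for s in(-1,1)], np.round((proj(p,np.array([.5562,-.188,z])-.0165*np.array([.866,.5,0]))-[215,0])*5))
E
```

```text
0.147 [array([ 72., 638.]), array([285., 638.])] [178. 693.]
0.16 [array([ 68., 560.]), array([289., 560.])] [178. 612.]
0.168 [array([ 66., 509.]), array([291., 509.])] [178. 560.]
0.172 [array([ 64., 482.]), array([293., 482.])] [178. 532.]
0.226 [array([44., 59.]), array([313.,  59.])] [179.  91.]
```

View pics/c13.png

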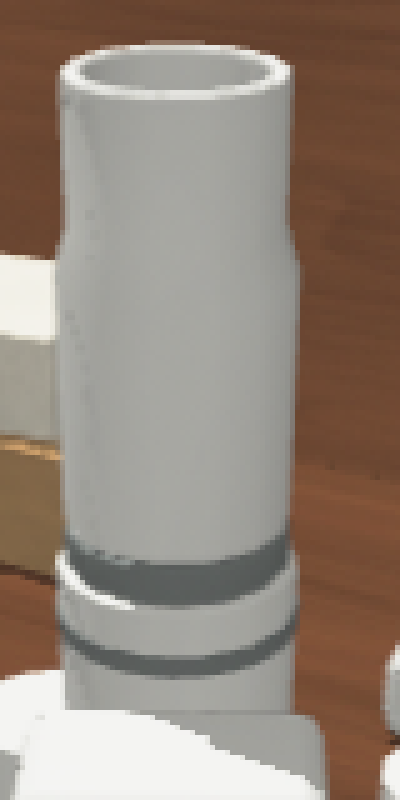

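Call:
{"name": "step_arm", "arguments": {
  "increments": [
    [-0.05, 0.2, 2, 0, 0, 0, 0],
    [0, 0, 2.5, 0, 0, 0, 0],
    [0, 0, 2.5, 0, 0, 0, 0],
    [0, 0, 2.5, 0, 0, 0, 0],
    [0, 0, 1.6, 0, 0, 0, 0],
    [0, 0, 1, 0, 0, 0, 0],
    [0, 0, 0, 0, 0, 0, 0],
    [0, 0, 0, 0, 0, 0, 0]
  ]
}}

```text
t: 17.85
eef_pos: [0.5433, -0.1939, 0.0989]
tool_rot: [-0.488, 0.716, -0.413, 0.281]
contact_force: [0.0, -0.4, 0.0]
gripper_width: 1.001
```

```bash
python3 - <<'E'
from h import *
o,R=st();to([.5455,-.1936,.0985],o,R)
p=bot.read_camera("wrist");save(p,"pics/w14.png"); pickle.dump(p,open("w14.pkl","wb"))
E
```

```text
t 17.85 p [ 0.5433 -0.1939  0.0989] f [ 0.  -0.4  0. ] w 1.001 q [ 1.6   1.09 -1.05  2.19 -1.36  0.32  1.26]
[[ 0.502 -0.317  0.805]
 [-0.865 -0.183  0.467]
 [-0.001 -0.931 -0.366]]
tool cm [ 0.08 -0.04  0.21]
```

View pics/w14.png

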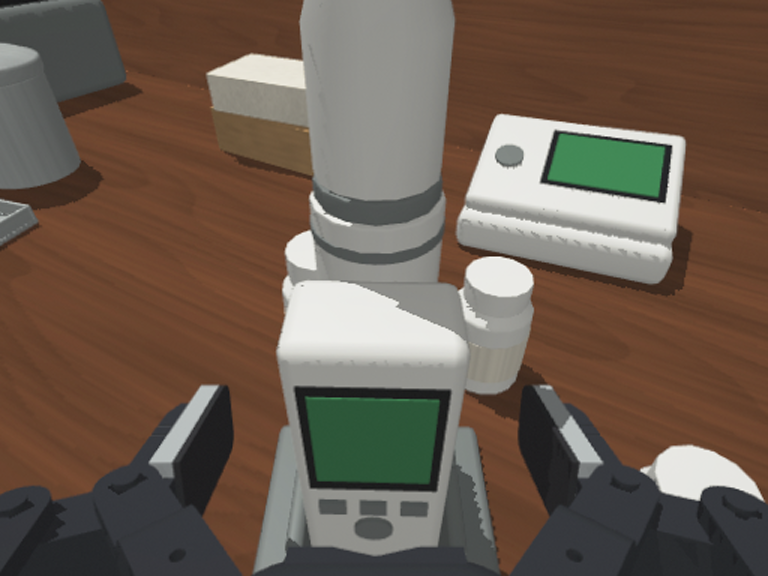

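Call:
{"name": "step_arm", "arguments": {
  "increments": [
    [0, 0, 0.1, 0, 0, 0, 0.2],
    [0, 0, 0, 0, 0, 0, 0.4],
    [0, 0, 0, 0, 0, 0, 0.6],
    [0, 0, 0, 0, 0, 0, 1],
    [0, 0, 0, 0, 0, 0, 1],
    [0, 0, 0, 0, 0, 0, 1],
    [0, 0, 0, 0, 0, 0, 1]
  ],
  "squeeze": 70
}}

```text
t: 18.6
eef_pos: [0.5442, -0.1934, 0.0988]
tool_rot: [-0.489, 0.715, -0.413, 0.281]
contact_force: [-0.6, -1.1, 1.6]
gripper_width: 0.499
```

```bash
python3 - <<'E'
from h import *
o,R=st(); print(o["torque"])
for n in("wrist","scene","side"):
    p=bot.read_camera(n);save(p,f"pics/{n}15.png")
E
```

```text
t 18.6 p [ 0.5442 -0.1934  0.0988] f [-0.6 -1.1  1.6] w 0.499 q [ 1.6   1.1  -1.06  2.19 -1.36  0.31  1.26]
[[ 0.501 -0.316  0.806]
 [-0.865 -0.182  0.467]
 [-0.001 -0.931 -0.364]]
[-0.47352505  0.63389184 -0.07802649]
```

View pics/wrist15.png

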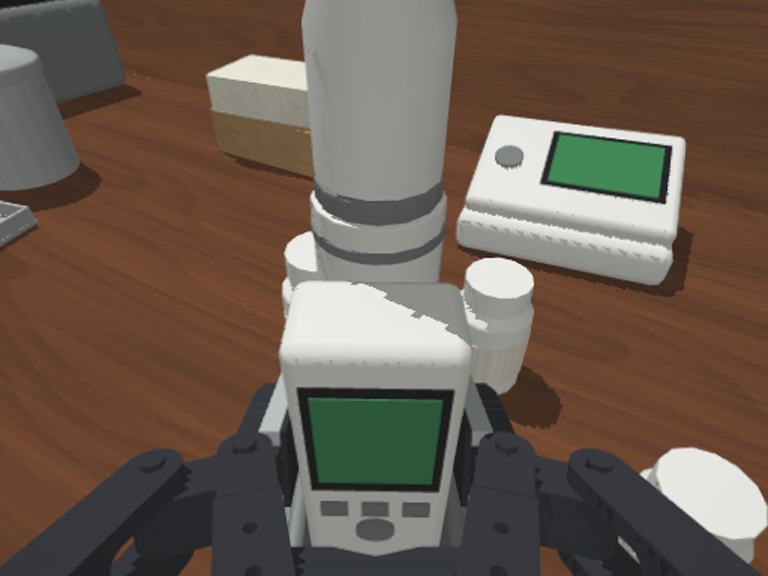

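View pics/scene15.png

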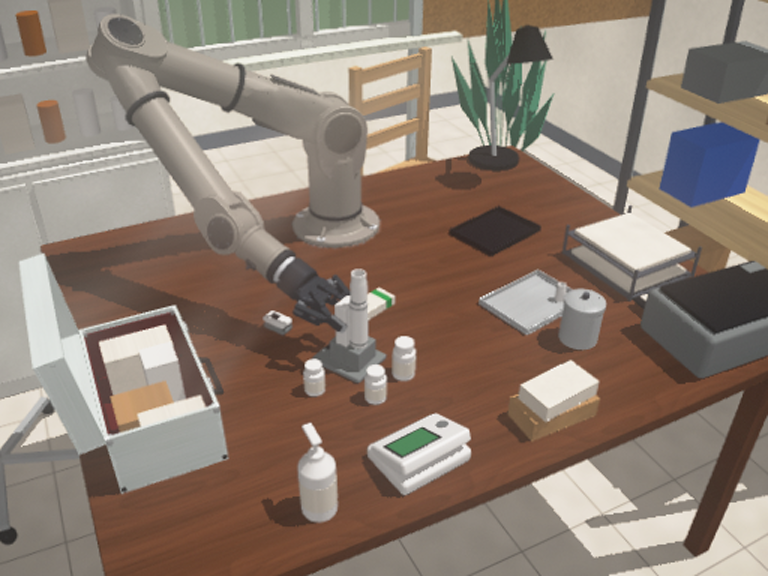

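View pics/side15.png

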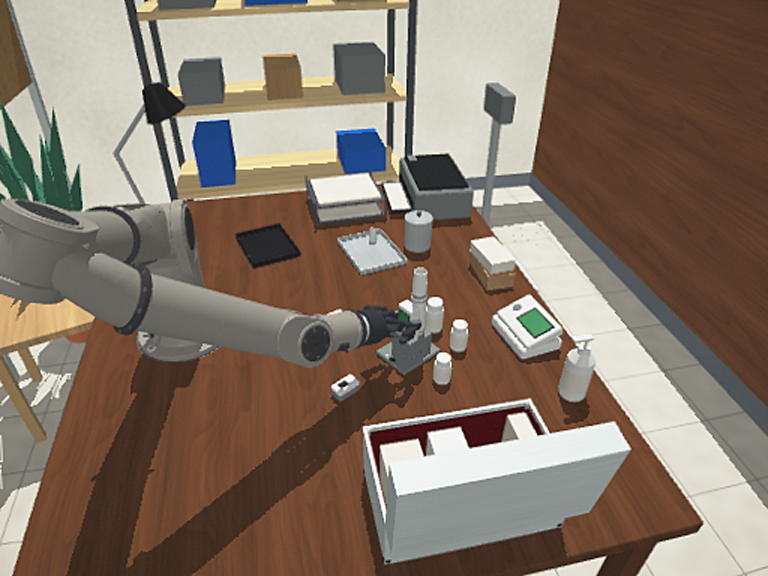

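Call:
{"name": "step_arm", "arguments": {
  "increments": [
    [0, -0.28, -0.11, 0, 0, 0, 1],
    [0, -0.56, -0.22, 0, 0, 0, 1],
    [0, -0.93, -0.36, 0, 0, 0, 1],
    [0, -0.93, -0.36, 0, 0, 0, 1],
    [0, -0.93, -0.36, 0, 0, 0, 1],
    [0, -0.93, -0.36, 0, 0, 0, 1],
    [0, -0.93, -0.36, 0, 0, 0, 1],
    [0, -0.5, -0.2, 0, 0, 0, 1],
    [0, 0, 0, 0, 0, 0, 1]
  ],
  "squeeze": 80
}}

```text
t: 19.65
eef_pos: [0.5445, -0.1934, 0.1638]
tool_rot: [-0.488, 0.716, -0.412, 0.282]
contact_force: [-0.1, -0.5, -1.2]
gripper_width: 0.506
```

```bash
python3 - <<'E'
from h import *
o,R=st(); print(o["torque"])
for n in("wrist","side"):
    p=bot.read_camera(n);save(p,f"pics/{n}16.png")
E
```

```text
t 19.65 p [ 0.5445 -0.1934  0.1638] f [-0.1 -0.5 -1.2] w 0.506 q [ 1.6   0.92 -1.08  2.2  -1.33  0.4   1.09]
[[ 0.502 -0.315  0.806]
 [-0.865 -0.183  0.467]
 [ 0.    -0.931 -0.365]]
[-0.65176953  1.07042367 -0.01689233]
```

View pics/wrist16.png

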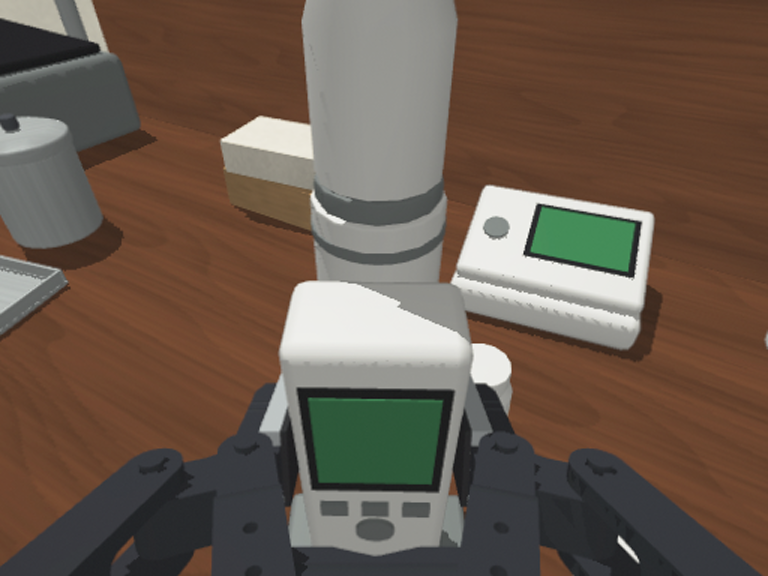

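View pics/side16.png

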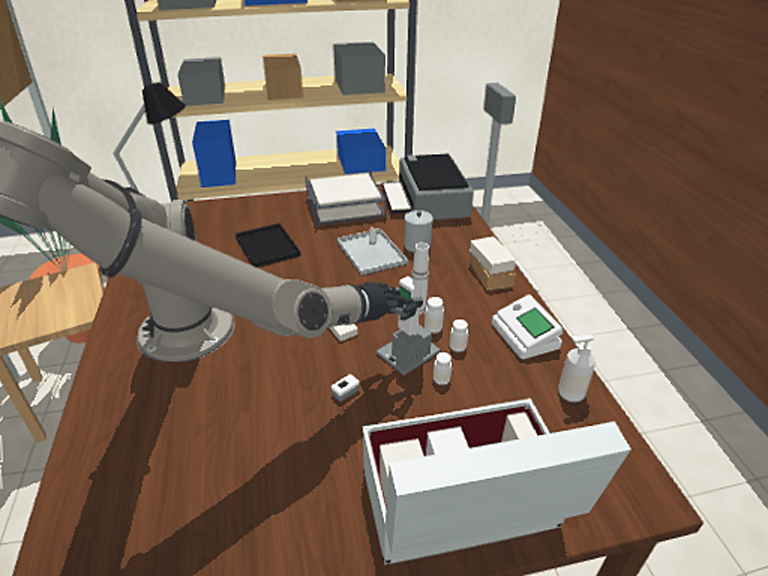

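Call:
{"name": "step_arm", "arguments": {
  "increments": [
    [0, -0.93, -0.36, 0, 0, 0, 1],
    [0, -1.86, -0.73, 0, 0, 0, 1],
    [0, -2.33, -0.91, 0, 0, 0, 1],
    [0, -2.33, -0.91, 0, 0, 0, 1],
    [0, -2.33, -0.91, 0, 0, 0, 1],
    [0, -2.33, -0.91, 0, 0, 0, 1],
    [0, -2.33, -0.91, 0, 0, 0, 1],
    [0, -2.33, -0.91, 0, 0, 0, 1],
    [0, -1.86, -0.73, 0, 0, 0, 1],
    [0, -0.93, -0.36, 0, 0, 0, 1],
    [0, 0, 0, 0, 0, 0, 1]
  ]
}}

```text
t: 20.85
eef_pos: [0.5448, -0.1931, 0.3737]
tool_rot: [-0.488, 0.716, -0.412, 0.281]
contact_force: [0.3, 0.6, -1.7]
gripper_width: 0.503
```

```bash
python3 - <<'E'
from h import *
o,R=st()
E
```

```text
t 20.85 p [ 0.5448 -0.1931  0.3737] f [ 0.3  0.6 -1.7] w 0.503 q [ 1.73  0.4  -1.16  2.09 -1.22  0.77  0.54]
[[ 0.502 -0.315  0.805]
 [-0.865 -0.184  0.467]
 [ 0.001 -0.931 -0.365]]
```

Call:
{"name": "step_arm", "arguments": {
  "increments": [
    [0, 0, 0, -2, 0, 0, 1],
    [0, 0, 0, -4, 0, 0, 1],
    [0, 0, 0, -5, 0, 0, 1],
    [0, 0, 0, -5, 0, 0, 1],
    [0, 0, 0, -5, 0, 0, 1],
    [0, 0, 0, -5, 0, 0, 1],
    [0, 0, 0, -5, 0, 0, 1],
    [0, 0, 0, -5, 0, 0, 1],
    [0, 0, 0, -5, 0, 0, 1],
    [0, 0, 0, -4, 0, 0, 1],
    [0, 0, 0, 0, 0, 0, 1]
  ]
}}

```text
t: 21.95
eef_pos: [0.5457, -0.191, 0.3725]
tool_rot: [-0.178, 0.849, -0.487, 0.101]
contact_force: [-0.2, 0.9, -0.6]
gripper_width: 0.504
```

```bash
python3 - <<'E'
from h import *
o,R=st()
p=bot.read_camera("wrist");save(p,"pics/w17.png");p=bot.read_camera("side");save(p,"pics/d17.png")
E
```

```text
t 21.95 p [ 0.5457 -0.191   0.3725] f [-0.2  0.9 -0.6] w 0.504 q [ 1.19  0.19 -0.88  1.76 -0.2   1.   -0.61]
[[ 0.506 -0.791  0.345]
 [-0.863 -0.462  0.205]
 [-0.003 -0.401 -0.916]]
```

View pics/w17.png

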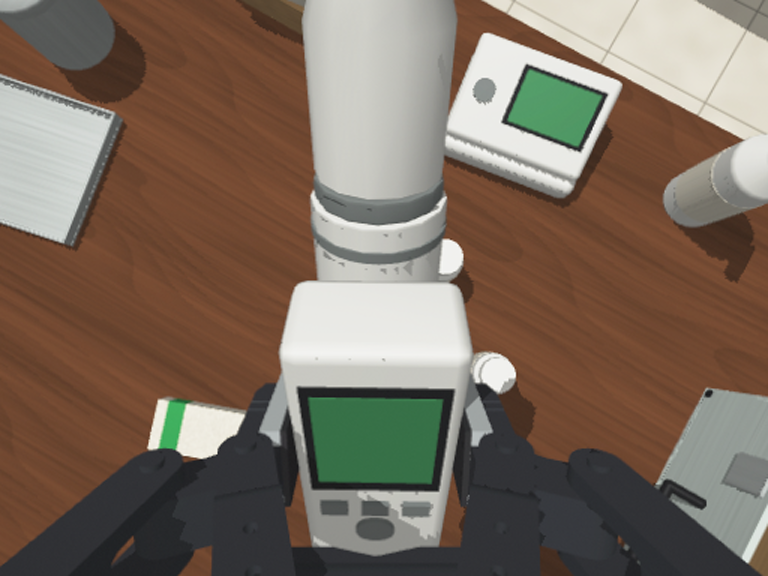

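View pics/d17.png

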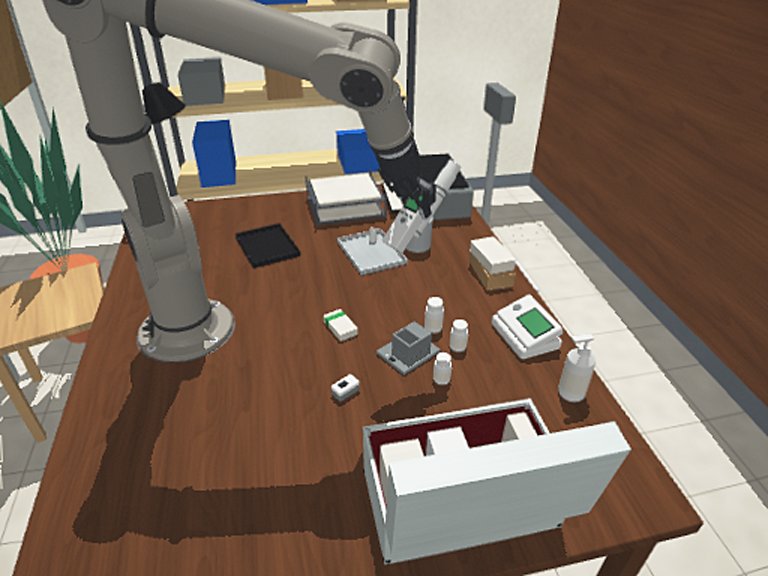

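Call:
{"name": "step_arm", "arguments": {
  "increments": [
    [0, 0, 0, -2, 0, 0, 1],
    [0, 0, 0, -4, 0, 0, 1],
    [0, 0, 0, -5, 0, 0, 1],
    [0, 0, 0, -5, 0, 0, 1],
    [0, 0, 0, -5, 0, 0, 1],
    [0, 0, 0, -5, 0, 0, 1],
    [0, 0, 0, -5, 0, 0, 1],
    [0, 0, 0, -5, 0, 0, 1],
    [0, 0, 0, -4, 0, 0, 1],
    [0, 0, 0, -3, 0, 0, 1],
    [0, 0, 0, 0, 0, 0, 1],
    [0, 0, 0, 0, 0, 0, 1]
  ]
}}

```text
t: 23.25
eef_pos: [0.544, -0.194, 0.3717]
tool_rot: [0.144, 0.854, -0.492, -0.086]
contact_force: [-0.8, -0.6, -0.8]
gripper_width: 0.504
```

```bash
python3 - <<'E'
from h import *
o,R=st()
P={n:bot.read_camera(n) for n in("wrist","scene","side")}; pickle.dump(P,open("P18.pkl","wb"))
for n,p in P.items(): save(p,f"pics/{n}18.png")
E
```

```text
t 23.25 p [ 0.544  -0.194   0.3717] f [-0.8 -0.6 -0.8] w 0.504 q [ 0.63  0.45 -0.74  1.41  0.43  1.7  -1.16]
[[ 0.501 -0.816 -0.288]
 [-0.865 -0.474 -0.163]
 [-0.004  0.331 -0.944]]
```

View pics/wrist18.png

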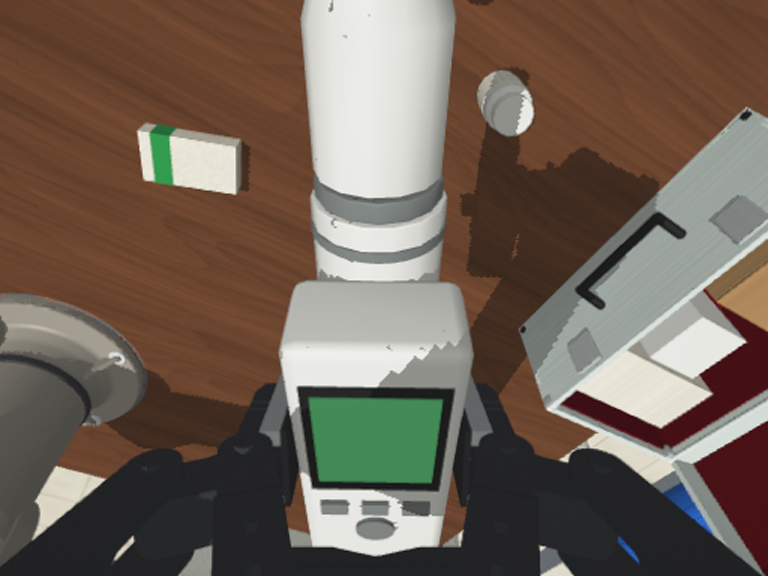

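View pics/side18.png

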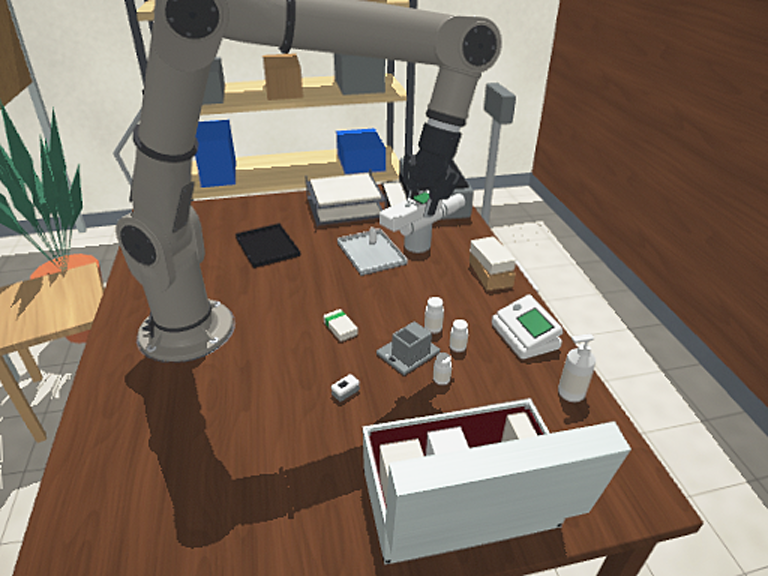

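View pics/scene18.png

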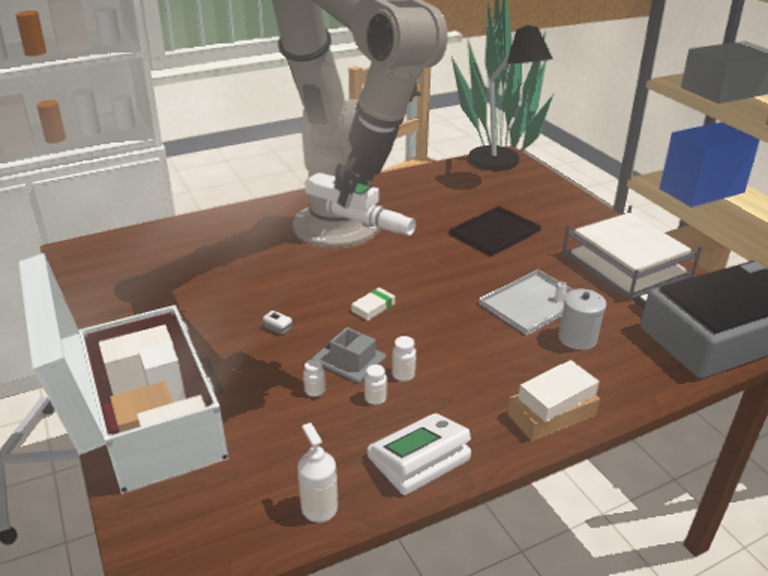

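Call:
{"name": "step_arm", "arguments": {
  "increments": [
    [0, 0, 0, -1, 0, 0, 1],
    [0, 0, 0, -1, 0, 0, 1],
    [0, 0, 0, 0, 0, 0, 1],
    [0, 0, 0, 0, 0, 0, 1],
    [0, 0, 0, 0, 0, 0, 1],
    [0, 0, 0, 0, 0, 0, 1]
  ]
}}

```text
t: 24.0
eef_pos: [0.5445, -0.1935, 0.373]
tool_rot: [0.16, 0.851, -0.491, -0.093]
contact_force: [0.2, 0.0, -1.5]
gripper_width: 0.5
```

```bash
python3 - <<'E'
from h import *
o,R=st()
P={n:bot.read_camera(n) for n in("wrist","scene","side")}; pickle.dump(P,open("P19.pkl","wb"))
c=[]
for n,x,y in(("scene",190,100),("side",240,110)): c.append(cv2.resize(P[n]["pixels"][y:y+70,x:x+90,::-1],None,fx=4,fy=4,interpolation=cv2.INTER_NEAREST))
cv2.imwrite("pics/c19.png",np.hstack(c)); save(P["wrist"],"pics/w19.png")
# predicted points: device pose in tool frame from grasp
g=Ro.from_quat([.715,-.413,.281,-.489]).as_matrix(); t=np.array([.5442,-.1934,.0988])
a=np.radians(30); O=np.array([[np.cos(a),-np.sin(a),0],[np.sin(a),np.cos(a),0],[0,0,1]])
seat=np.array([.5562,-.188,.168]); Rt=g.T@O; pt=g.T@(seat-t)
Rw=R@Rt; sw=o["eef_pos"]+R@pt; print("own axes world\n",np.round(Rw,3),"seat",sw)
for n,x,y in(("scene",190,100),("side",240,110)):
    for d in(-.156,0,.058): print(n,d,np.round((proj(P[n],sw+Rw[:,2]*d)-[x,y])*4))
E
```

```text
t 24.0 p [ 0.5445 -0.1935  0.373 ] f [ 0.2  0.  -1.5] w 0.5 q [ 0.6   0.47 -0.73  1.4   0.45  1.74 -1.18]
[[ 0.501 -0.806 -0.316]
 [-0.865 -0.467 -0.182]
 [-0.001  0.364 -0.931]]
own axes world
 [[-0.001 -0.503  0.864]
 [-0.     0.864  0.503]
 [-1.     0.    -0.001]] seat [ 0.60500185 -0.15980511  0.35985634]
scene -0.156 [ 69. 121.]
scene 0 [257. 182.]
scene 0.058 [333. 207.]
side -0.156 [ 72. 184.]
side 0 [219. 117.]
side 0.058 [268.  95.]
```

View pics/c19.png

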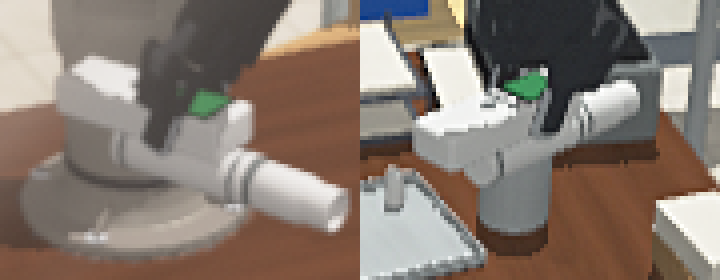

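View pics/w19.png

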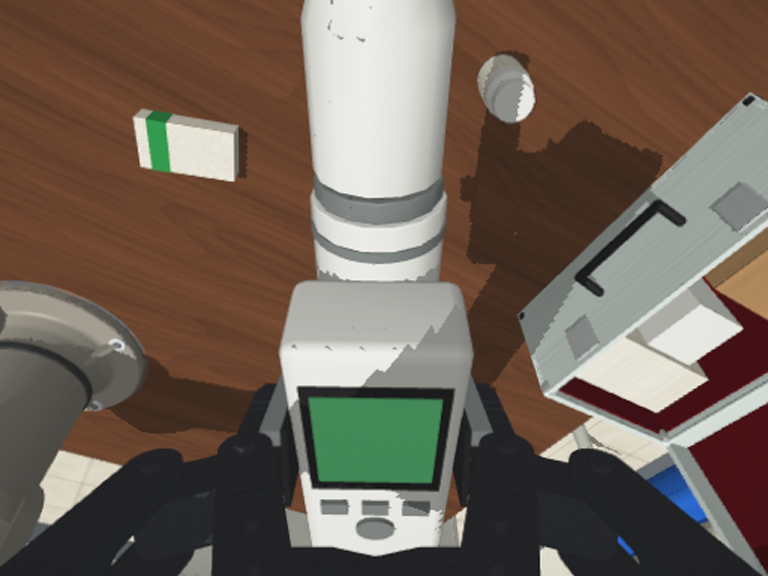

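Call:
{"name": "step_arm", "arguments": {
  "increments": [
    [0, 0, 0, 0, 0, 0, 1],
    [0, 0, 0, 0, 0, 0, 1],
    [0, 0, 0, 0, 0, 0, 1],
    [0, 0, 0, 0, 0, 0, 1],
    [0, 0, 0, 0, 0, 0, 1]
  ]
}}

```text
t: 24.65
eef_pos: [0.5446, -0.1935, 0.3729]
tool_rot: [0.16, 0.851, -0.491, -0.093]
contact_force: [-0.6, 0.8, -1.1]
gripper_width: 0.501
```

```bash
python3 - <<'E'
from h import *
o,R=st(); print(np.abs(o["joint_vel"]).max())
print(bot.hand_in())
E
```

```text
t 24.65 p [ 0.5446 -0.1935  0.3729] f [-0.6  0.8 -1.1] w 0.501 q [ 0.6   0.47 -0.73  1.4   0.45  1.74 -1.18]
[[ 0.501 -0.806 -0.316]
 [-0.865 -0.467 -0.182]
 [-0.001  0.364 -0.931]]
0.0022147685500311363
the job is handed in; nothing more can be done
None
```

The job is done and handed in at 24.65 s. The larger mouthpiece is on the port, and the spirometer is held still and level in the gripper with its screen up.

- **Mouthpiece:** I pushed it wide end first onto the port. It came to rest at the expected seat height and I pressed to about 20 N. The wrist camera then showed the wide end on the grey collar, about 2 pixels (at 5x zoom) from where it should be.
- **Spirometer:** I gripped the handle's side faces from the screen side at 80 N, drew it straight up out of the cradle and turned it 90 degrees.
- **Last checks:** The pose worked out from the grasp is level to about 0.1 degrees, and the lip of the mouthpiece showed within about 1 pixel of its predicted place in both the scene and side pictures. The seating looked the same before and after the turn. The lowest part is about 34 cm above the desk, the arm was still, and the wrist force was only about the weight of the load.
- **Other things on the desk:** In the last pictures the other things on the desk looked as they were at the start.
- **Disagreements:** While the mouthpiece was hovering over the port, the scene and wrist cameras differed by 2 to 3 mm on how far off it was. I used a value in between, and it went on without side force. One network reading of the mouthpiece's middle was clearly wrong (it picked the carton in one picture), and I ignored it.

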